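Clear the order pad at the till

ROBOT

A 6-joint arm with a two-finger parallel gripper is mounted at the origin on a cart in front of the work surface, level with it; the furniture and walls round the work are solid. World frame = base frame: x ahead of the robot, y to its left, z up, the work surface at z = 0. Lengths are in mm, angles in rad, forces in N, time in s.
With the tool pointing down it reaches from about 350 to 875 mm from the base axis. Payload 4.2 kg.
Tool frame: the origin (TCP) lies midway between the tips of the shut fingers; the grasp point (between the pads) lies 19 mm behind it; z points along the fingers, y is the direction in which the jaws open and shut (so a half turn about z gives the same grasp; the last joint's range is limited). The gripper opens to 85 mm and grips with 20 to 120 N. Pads are 22 mm wide; open, the fingers measure 114 mm over their backs; the gripper's body (76 mm by 85 mm) begins 54 mm behind the grasp point. The pads swing forward as they close: fully open they stand 13 mm farther back than shut.
Start: joints at [1.417, 0.385, 0.008, 0, -1.194, -0.259], TCP at [250.701, 572.493, 231.312] pointing down, gripper open.
Joint ranges: [-3.14, 3.14], [-1.21, 2.06], [-1.07, 1.41], [-3.16, 2.05], [-2.99, -0.16], [-3.1, 3.1]. Speed limits (rad/s): [2.79, 2.79, 3.14, 3.14, 3.14, 3.14].

INTERFACE

Orientations are given as a unit quaternion [x, y, z, w].
In Python, from bench import arm gives the robot as it stands. The module is installed in compiled form; this text tells all that it offers.
- The arm moves only by the tool drive_tool, never from a script. Its argument "moves" is a list that holds one entry, the list of rows, each a list of 7 numbers: the opening, from 0 (shut) to 1 (fully open), then the shift along the tool's x, y, z in m, then the turn, a rotation vector about the tool's x, y, z in rad. In form: [[[hand, dx, dy, dz, wx, wy, wz], ...]]. A call has 1 to 20 rows; each row shifts and turns the pose as measured when the row begins, along the tool's axes as they then stand; what a row does not reach is not made up. A row lasts 1/10 s, in which the tool goes at most 50 mm and 8.59 degrees, less where a joint would pass 70% of its speed; a pose out of reach is approached as far as the arm can. A call with a gripper value outside its range is refused whole. The fingers move at their own pace and stop on an object; the grip force is fixed at half the most. Time passes only in rows, so rows that do not move let the fingers close. It gives the time, the measured TCP pose, the force and the opening at its end, in the units of the state.
- arm.read_state(): the state, without advancing time (a new reading comes with each control period).
- arm.get_image(name): name is "side" or "top"; returns (picture, depth): 480x640x3 uint8, red, green, blue; 480x640 float32, mm along the optical axis (not along the pixel's ray), 0 where there is no reading.
- arm.camera_params(name): a dict with "fov_y" (degrees; the focal length in pixels is half the picture's height over the tangent of half this angle, whatever the lens; pixels are square), "cx", "cy" (the principal point, pixels), "k1" (the pictures are not rectified: a ray, as slopes to the right and down, at radius r is drawn at 1 + k1 r^2 times it, then the intrinsics apply), "world_from_camera" (4x4, takes a point from camera to world coordinates). Camera axes: x right, y down, z forward; pixel columns grow to the right and rows downward; lengths in mm; the calibration is good to about 2 mm. A picture is of the moment at which its call begins. camera_params takes no time and is no camera call.
- arm.job_done(): hands the job in, once; it reports no verdict.
The state is a dict: "clock": time; "joints": joint angles; "joint_vel": joint speeds; "joint_efforts": joint torques, N m; "position": TCP position; "ee_rot": TCP orientation; "contact_force": force on the tool from outside, world axes, zero at the start; "wrist_torque": the same for the moment, N m; "gripper_width": finger opening in mm.
Only numpy, scipy, OpenCV 4.12 (cv2) and the standard library are available. Lean on these libraries where they do the work, as an engineer would, in place of code of your own. Each camera call takes 0.05 s, during which the arm holds its last target.

TASK

The order pad is needed: clear the things off it and stand each in its own wooden holder on the counter, in the middle and flat on the holder's floor: the rubber stamp lengthwise in the small rimmed rectangular tray, the receipt roll on end in the large round dish, the coin roll on end in the small round dish, and the ink pad lengthwise in the larger rectangular tray, squarely between its two end rims. Let nothing fall over.

Things in the scene. Friction and masses are not known exactly. Their poses are not given: they have to be found in the camera images.
- rubber_stamp_centre (a point): Wooden rubber stamp, 75 tall: rectangular foot 29 (its x) x 60 (its y) x 18 high, a neck 20 thick from 18 to 35, and a round knob 28 thick from 35 to 75 above its underside, on the foot's centre line. It stands on top of the receipt roll. The point is on its axis half-way up (37.5 above its underside); the knob's middle is about 18 above the point. z up.
- receipt_roll_centre (a point): White paper roll for the till printer, solid cylinder 58 in diameter, 58 tall, standing on end on the ink pad, under the rubber stamp. The point is its centre (29 above its underside); z is its axis, up.
- ink_pad_centre (a point): Flat closed ink pad tin, dark blue, 63 (its x) x 93 (its y) x 16 high; the lid does not open. It lies on the order pad, under the receipt roll. The point is its centre (8 above its underside); z up.
- coin_roll_centre (a point): Upright paper-wrapped roll of coins, 28 in diameter, 56 tall, 0.19 kg, standing by itself on the order pad beside the pile. The point is its centre (28 above its underside); z is its axis, up.
- order_pad: Order pad with a spiral binding lying on the counter, 148 (its x) x 109 (its y) x 10 high (the binding along one edge rises to 13); does not move. The pile and the coin roll stand on it. Origin: centre of its underside, z up.
- stamp_tray: Fixed small rectangular wooden tray for the rubber stamp, a rim on all four sides: inside 74 (its x) x 43 (its y), floor 3 thick, rim 6 thick with its top 8 above the counter. Origin: centre of its underside, on the counter; x along its length, z up.
- ink_tray: Fixed larger rectangular wooden tray for the ink pad, 119 (its x) x 70 (its y), with a rim at its two short ends only (long sides open): 107 between the end rims, floor 3 thick, rims 6 thick with tops 8 above the counter. Origin: centre of its underside, on the counter; x along its length, z up.
- roll_dish: Fixed large round wooden dish for the receipt roll: inside diameter 72, outside 84, floor 3 thick, rim top 8 above the counter. Origin: centre of its underside, on the counter, z up.
- coin_dish: Fixed small round wooden dish for the coin roll: inside diameter 42, outside 54, floor 3 thick, rim top 8 above the counter. Origin: centre of its underside, on the counter, z up.

How it is judged:
By the outcome, as a careful person would: the job done as asked, in the order asked, and still so for the second after the job is handed in, with the robot touching nothing.
It also fails if it takes over 120 s, if anything falls off the work surface, if the arm or the gripper's body presses on something with over 40 N, if the wrist force passes 120 N, or if a joint passes its speed limit or range.

## Working session

There is one attempt and no reset: what is moved stays moved. The work goes in short steps, Python scripts to look and compute and a tool call to move; the robot and the scene stay as the last step left them, time stands still between calls to the robot, and variables do not carry over. Pictures are saved under pics/ and viewed, and the job is handed in when it is done.

Besides the shell and the picture viewer there is one more tool, called after "Request:" by a JSON object that holds its "op" and its "data", one argument or row to a line. drive_tool: Moves the arm, as the interface text tells. Its arguments: {"type":"object","properties":{"moves":{"type":"array","items":{"type":"array","items":{"type":"array","items":{"type":"number"}}}}},"required":["moves"]}

```bash
mkdir -p pics; cat > h.py <<'E'
import numpy as np, cv2
from bench import arm
from scipy.spatial.transform import Rotation as R
def grab(n,tag):
    p,d=arm.get_image(n); cv2.imwrite(f'pics/{tag}.png',p[:,:,::-1]); np.save(f'pics/{tag}.npy',d); return p,d
def K(n):
    c=arm.camera_params(n); f=240/np.tan(np.radians(c['fov_y'])/2)
    return c,np.array([[f,0,c['cx']],[0,f,c['cy']],[0,0,1.]]),np.array([c['k1'],0,0,0,0.]),np.array(c['world_from_camera'])
def rays(n,uv):
    c,k,D,T=K(n); s=cv2.undistortPoints(np.array(uv,float).reshape(-1,1,2),k,D).reshape(-1,2)
    r=np.c_[s,np.ones(len(s))]@T[:3,:3].T; return T[:3,3],r
def onplane(n,uv,z):
    o,r=rays(n,uv); return o+r*((z-o[2])/r[:,2])[:,None]
def cloud(n,d):
    v,u=np.mgrid[:480,:640]; o,r=rays(n,np.c_[u.ravel(),v.ravel()])
    return (o+r*d.ravel()[:,None]).reshape(480,640,3)
E
python3 - <<'E'
from h import *
print(arm.read_state())
for n in('side','top'):
    grab(n,n+'0'); print(arm.camera_params(n))
E
```

```text
{'clock': 0.0, 'joints': array([ 1.41658619e+00,  3.85572878e-01,  6.60868866e-03, -4.99451245e-04,
       -1.19399997e+00, -2.58602857e-01]), 'joint_vel': array([-0.00077143, -0.00274085, -0.00116073,  0.00193411,  0.00052379,
       -0.00055876]), 'joint_efforts': array([ 3.81654627e-04, -3.92293596e+01,  1.88398898e+01,  4.18622106e+00,
       -4.59960167e-03, -1.60018068e-06]), 'position': array([250.48762512, 571.9635477 , 230.20496086]), 'ee_rot': array([ 9.78754211e-01, -2.05034059e-01, -1.75240179e-04,  1.09455141e-03]), 'contact_force': array([0.26380026, 0.42951029, 0.93016576]), 'wrist_torque': array([-0.04397958,  0.00858659, -0.01498457]), 'gripper_width': 85.25520390067037}
{'fov_y': 52.86942594893572, 'cx': 312.62633810767477, 'cy': 234.205946999585, 'k1': -0.10776130280177468, 'world_from_camera': array([[ 9.82040834e-01, -1.23374803e-01,  1.42739130e-01,
         3.33071563e+02],
       [-1.87415787e-01, -5.50877283e-01,  8.13270891e-01,
        -8.25274140e+02],
       [-2.17053920e-02, -8.25416790e-01, -5.64106372e-01,
         6.87685329e+02],
       [ 0.00000000e+00,  0.00000000e+00,  0.00000000e+00,
         1.00000000e+00]])}
{'fov_y': 53.06697045258776, 'cx': 320.6567905674372, 'cy': 236.2021809377548, 'k1': -0.11716026941356024, 'world_from_camera': array([[-7.47623629e-03, -9.97846765e-01,  6.51608775e-02,
         4.17737338e+02],
       [-9.99971968e-01,  7.43351174e-03, -8.98101333e-04,
         3.90736970e+01],
       [ 4.11793361e-04, -6.51657653e-02, -9.97874368e-01,
         1.16904614e+03],
       [ 0.00000000e+00,  0.00000000e+00,  0.00000000e+00,
         1.00000000e+00]])}
```

View pics/side0.png

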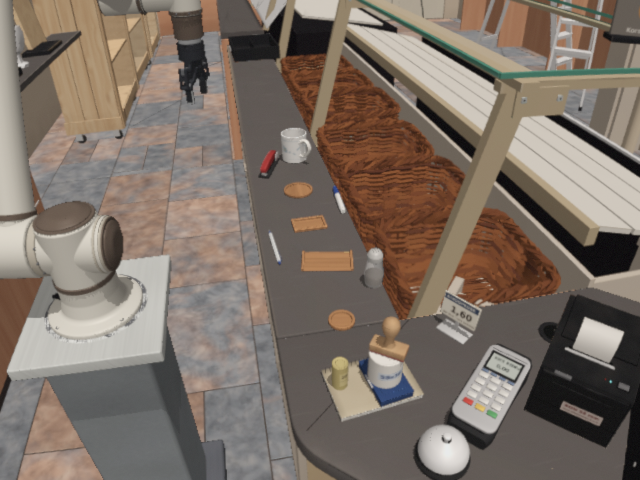

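View pics/top0.png

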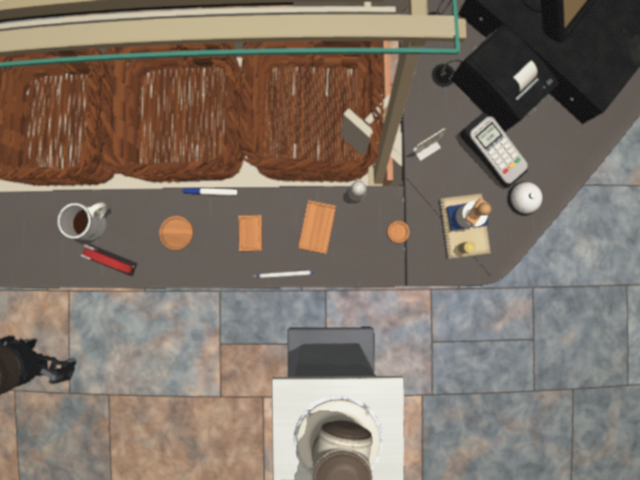

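```bash
python3 - <<'E'
from h import *
for n,(x,y,w,h),t in (('side',(310,300,130,120),'a'),('top',(425,180,90,90),'b'),('top',(140,180,280,90),'c'),('side',(260,160,130,180),'d')):
    im=cv2.imread(f'pics/{n}0.png')[y:y+h,x:x+w]; s=min(800/w,600/h); cv2.imwrite(f'pics/crop_{t}.png',cv2.resize(im,None,fx=s,fy=s,interpolation=cv2.INTER_CUBIC)); print(t,s)
P=cloud('top',np.load('pics/top0.npy')); S=cloud('side',np.load('pics/side0.npy'))
for u,v in((176,233),(250,233),(317,228),(399,232),(465,215),(480,208),(466,247),(485,250),(30,30),(200,30),(400,30),(455,20),(410,100),(400,150),(385,180),(358,188),(370,110),(300,120),(380,240)): print('t',u,v,P[v,u].round())
for u,v in((391,325),(386,370),(340,375),(400,395),(342,319),(500,90),(440,290),(350,3),(470,150),(375,255)): print('s',u,v,S[v,u].round())
E
```

```text
a 5.0
b 6.666666666666667
c 2.857142857142857
d 3.3333333333333335
t 176 233 [505. 395.  -0.]
t 250 233 [503. 210.   6.]
t 317 228 [514.  47.   1.]
t 399 232 [ 503. -153.    5.]
t 465 215 [ 535. -295.   80.]
t 480 208 [ 542. -305.  156.]
t 466 247 [ 462. -299.   66.]
t 485 250 [ 457. -364.    9.]
t 30 30 [796. 500. 483.]
t 200 30 [778. 219. 484.]
t 400 30 [773. -84. 484.]
t 455 20 [ 791. -169.  485.]
t 410 100 [ 836. -189.    2.]
t 400 150 [ 777. -209. -281.]
t 385 180 [ 647. -133.  -83.]
t 358 188 [597. -48.  89.]
t 370 110 [ 850. -101. -121.]
t 300 120 [ 864.   98. -252.]
t 380 240 [ 484. -107.   -0.]
s 391 325 [ 539. -326.  155.]
s 386 370 [ 532. -343.   72.]
s 340 375 [ 461. -320.   50.]
s 400 395 [ 553. -364.   27.]
s 342 319 [ 507. -147.    3.]
s 500 90 [ 771. -131.  443.]
s 440 290 [ 721. -130.   25.]
s 350 3 [ 818. 1016.  413.]
s 470 150 [1637. 1435. -444.]
s 375 255 [598. -60.  85.]
```

View pics/crop_a.png

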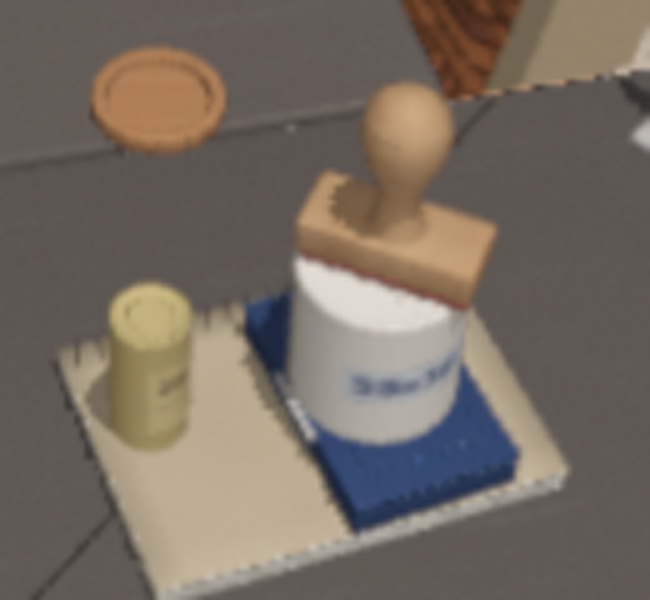

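View pics/crop_b.png

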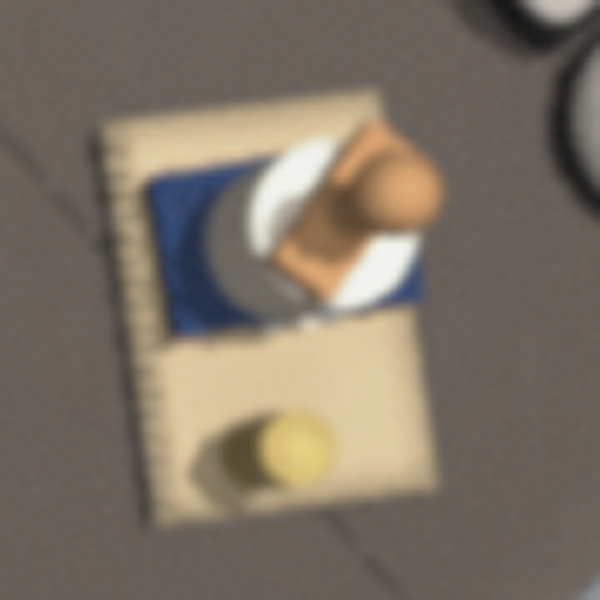

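View pics/crop_c.png

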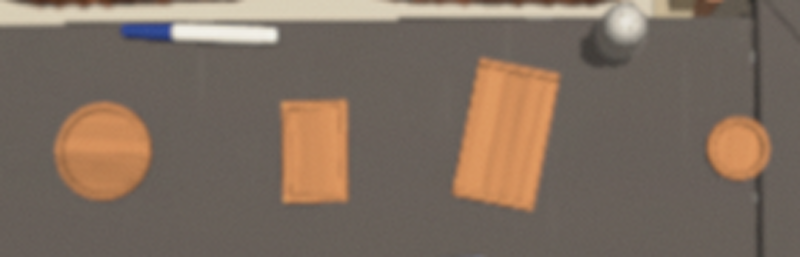

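View pics/crop_d.png

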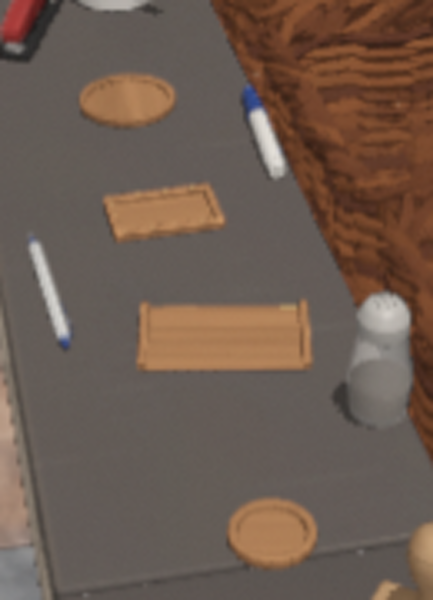

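```bash
cat > m.py <<'E'
from h import *
def mask(n,tag,lo,hi,box):
    im=cv2.imread(f'pics/{tag}.png'); hsv=cv2.cvtColor(im,cv2.COLOR_BGR2HSV)
    m=cv2.inRange(hsv,np.array(lo),np.array(hi)); z=np.zeros_like(m); x,y,w,h=box; z[y:y+h,x:x+w]=m[y:y+h,x:x+w]
    return z
def big(m):
    c,_=cv2.findContours(m,cv2.RETR_EXTERNAL,cv2.CHAIN_APPROX_NONE); return max(c,key=cv2.contourArea).reshape(-1,2)
E
python3 - <<'E'
from m import *
im=cv2.imread('pics/top0.png'); hsv=cv2.cvtColor(im,cv2.COLOR_BGR2HSV)
for u,v in((176,233),(250,233),(317,228),(399,232),(465,215),(486,208),(474,214),(469,246),(455,210),(450,240),(480,245),(430,240)): print(u,v,hsv[v,u])
hs=cv2.cvtColor(cv2.imread('pics/side0.png'),cv2.COLOR_BGR2HSV)
print('side')
for u,v in((391,325),(395,346),(386,370),(340,365),(340,382),(400,395),(342,319),(360,390),(327,262),(310,224),(298,190)): print(u,v,hs[v,u])
def ar(n,box,z):
    m=mask(n,n+'0',(5,100,90),(15,255,255),box); c=big(m)
    p=onplane(n,c,z)[:,:2].astype(np.float32)
    r=cv2.minAreaRect(p); e=cv2.fitEllipse(p); M=cv2.moments(p); 
    print(n,box,len(c),'rect',np.round(r[0],1),np.round(r[1],1),round(r[2],1),'ell',np.round(e[0],1),np.round(e[1],1),'mom',round(M['m10']/M['m00'],1),round(M['m01']/M['m00'],1))
for b in((155,210,42,46),(234,208,34,50),(292,190,50,70),(383,215,32,35)): ar('top',b,6)
for b in((325,305,35,28),(298,245,58,28),(288,212,42,22),(282,180,33,19)): ar('side',b,6)
E
```

```text
176 233 [ 13 143 204]
250 233 [ 13 142 208]
317 228 [ 13 143 212]
399 232 [ 13 143 216]
465 215 [ 22  25 190]
486 208 [ 15 117 220]
474 214 [ 15 118 130]
469 246 [ 24 110 227]
455 210 [110 123  89]
450 240 [ 19  73 214]
480 245 [ 21  68 222]
430 240 [ 13  34 104]
side
391 325 [ 16  97 198]
395 346 [ 15 102 182]
386 370 [ 17  20 178]
340 365 [ 23  92 194]
340 382 [ 22  87 162]
400 395 [110 134 110]
342 319 [ 14 128 174]
360 390 [ 20  55 185]
327 262 [ 14 127 168]
310 224 [ 14 128 174]
298 190 [ 14 125 175]
top (155, 210, 42, 46) 96 rect [505.6 394.1] [83.1 81.2] 89.7 ell [505.6 393.6] [82.7 83.2] mom 505.6 393.6
top (234, 208, 34, 50) 112 rect [504.1 211.1] [85.8 56.4] 0.1 ell [504.5 210.3] [ 62.4 103.7] mom 504.4 210.1
top (292, 190, 50, 70) 148 rect [517.3  47.6] [ 71.7 120.9] 78.2 ell [517.4  47.5] [ 79.4 144.5] mom 517.3 47.4
top (383, 215, 32, 35) 63 rect [ 503.8 -150.3] [54.  51.3] 89.5 ell [ 504.  -150.3] [52.8 53.7] mom 503.9 -150.3
side (325, 305, 35, 28) 67 rect [ 504.3 -151.3] [56.3 52.1] 77.7 ell [ 504.7 -150.7] [52.3 56.9] mom 504.7 -150.6
side (298, 245, 58, 28) 140 rect [517.7  46.3] [ 76.3 119.1] 78.5 ell [517.1  43.9] [ 77.8 153.9] mom 516.7 43.3
side (288, 212, 42, 22) 87 rect [505.1 209.8] [87.3 65. ] 0.9 ell [504.7 209.7] [ 68.4 106.3] mom 505.1 209.6
side (282, 180, 33, 19) 65 rect [507. 394.] [89.5 82.2] 77.0 ell [506.6 392.8] [82.1 89.5] mom 506.6 392.8
```

```bash
python3 - <<'E'
from m import *
def cv(n,pts,z):
    x0,y0,s=((310,300,5),(425,180,6.6667))[n=='top']
    uv=[((x+.5)/s-.5+x0,(y+.5)/s-.5+y0) for x,y in pts]
    p=onplane(n,uv,z); print(n,z,p[:,:2].round(1).tolist()); return p
print('foot'); p=cv('side',[(325,172),(497,232),(472,275),(297,224)],102)
print('ang',np.degrees(np.arctan2(*(p[1]-p[0])[1::-1])),np.degrees(np.arctan2(*(p[2]-p[3])[1::-1])),p.mean(0))
q=cv('side',[(295,250),(467,303)],84);print(np.degrees(np.arctan2(*(q[1]-q[0])[1::-1])))
p=cv('top',[(375,120),(325,300),(272,258)],102); print('ang',np.degrees(np.arctan2(*(p[2]-p[0])[1::-1])))
print('ink'); cv('side',[(517,452),(357,523),(245,305)],26); cv('top',[(150,183),(172,335),(423,300),(395,160)],26)
print('pad');cv('top',[(100,128),(152,525),(438,488),(380,90)],10)
print('coin')
m=mask('top','top0',(22,85,150),(32,255,255),(455,235,30,25)); c=big(m); print(len(c),c.min(0),c.max(0))
e=cv2.fitEllipse(onplane('top',c,66)[:,:2].astype(np.float32)); print(np.round(e[0],1),np.round(e[1],1))
print('side coin top face'); p=cv('side',[(152,284),(152,350),(108,315),(193,320)],66); print(p.mean(0))
print('knob'); cv('side',[(152,0)],66)
# knob triangulate
ks=((408+.5)/5-.5+310,(128+.5)/5-.5+300); kt=((400+.5)/6.6667-.5+425,(190+.5)/6.6667-.5+180)
o1,r1=rays('side',[ks]);o2,r2=rays('top',[kt]); A=np.c_[r1[0],-r2[0]]; t=np.linalg.lstsq(A,o2-o1,rcond=None)[0]
print('knob',o1+t[0]*r1[0],o2+t[1]*r2[0])
print('roll')
cv('top',[(248,215),(272,160),(330,137),(420,245),(345,312),(395,290)],84)
p=cv('side',[(293,265),(300,285),(330,315),(380,332),(430,325),(462,305)],84)
for P_ in ('top','side'):
    C=cloud(P_,np.load(f'pics/{P_}0.npy')); 
    for zz,nm in((84,'roll'),(102,'foot'),(66,'coin'),(26,'ink'),(159,'knobtop')):
        s=C[(abs(C[...,2]-zz)<3)&(C[...,0]>400)&(C[...,0]<620)&(C[...,1]<-230)&(C[...,1]>-420)]; 
        if len(s): print(P_,nm,len(s),s.min(0).round(),s.max(0).round(),s.mean(0).round(1))
E
```

```text
foot
side 102 [[526.5, -290.5], [573.0, -328.1], [559.0, -343.6], [511.1, -310.7]]
ang -38.951430873320206 -34.39841001533228 [ 542.39729975 -318.2170558   102.        ]
side 84 [[512.7, -305.8], [560.5, -339.7]]
-35.31429479461325
top 102 [[572.5, -326.0], [511.1, -306.5], [525.5, -288.6]]
ang 141.51570858104793
ink
side 26 [[577.3, -358.0], [517.1, -373.4], [505.6, -277.0]]
top 26 [[560.7, -267.6], [505.4, -274.2], [517.6, -367.7], [568.9, -358.9]]
pad
top 10 [[583.1, -253.9], [437.3, -269.5], [449.7, -377.0], [597.1, -359.7]]
coin
28 [464 242] [475 251]
[ 462.6 -306.7] [21.4 25.4]
side coin top face
side 66 [[467.2, -294.7], [460.7, -322.1], [449.9, -304.7], [476.8, -312.7]]
[ 463.6463469  -308.56212826   66.        ]
knob
side 66 [[499.9, -157.3]]
knob [ 542.62623672 -318.30928893  146.1023053 ] [ 543.11177229 -318.40913078  146.19671362]
roll
top 84 [[542.2, -286.1], [561.3, -295.2], [569.2, -315.9], [531.6, -346.6], [508.5, -319.3], [516.0, -337.2]]
side 84 [[510.3, -312.0], [510.1, -320.7], [516.0, -334.9], [529.5, -345.0], [545.9, -345.8], [558.6, -340.1]]
top roll 145 [ 512. -344.   81.] [ 567. -288.   87.] [ 538.8 -312.5   83.3]
top foot 149 [ 513. -338.   99.] [ 572. -292.  105.] [ 538.  -310.6  101.4]
top coin 96 [ 448. -319.   63.] [ 565. -288.   69.] [ 475.9 -304.9   65.4]
top ink 256 [ 449. -420.   23.] [ 619. -268.   29.] [ 532.9 -300.1   25.6]
top knobtop 42 [ 535. -327.  156.] [ 551. -308.  161.] [ 543.1 -317.1  157.6]
side roll 281 [ 511. -345.   81.] [ 560. -307.   87.] [ 530.3 -330.9   83.5]
side foot 387 [ 513. -345.   99.] [ 572. -289.  105.] [ 541.6 -319.2  101.4]
side coin 248 [ 450. -347.   63.] [ 563. -295.   69.] [ 487.4 -318.7   65.3]
side ink 684 [ 450. -420.   23.] [ 620. -274.   29.] [ 536.6 -340.    25.8]
side knobtop 72 [ 532. -328.  156.] [ 551. -310.  160.] [ 542.4 -318.2  157.6]
```

Request:
{"op": "drive_tool", "data": {
  "moves": [
    [[1,0,0,0,0,0,-0.138],[1,0,0,0,0,0,-0.138],[1,0,0,0,0,0,-0.138],[1,0.025,0.02,0,0,0,0],[1,0.03,0.04,0,0,0,0],[1,0.03,0.04,0,0,0,0],[1,0.03,0.04,0,0,0,0],[1,0.03,0.04,0,0,0,0],[1,0.03,0.04,0,0,0,0],[1,0.03,0.04,0,0,0,0]]
  ]
}}

```text
clock: 1.1
position: [458.7, 315.2, 224.8]
ee_rot: [1.0, 0.015, -0.003, 0.006]
contact_force: [0.6, -0.3, -0.7]
gripper_width: 85.1
```

```bash
cat >> h.py <<'E'
def go(tx,ty,tz,yaw):
    s=arm.read_state(); r=R.from_quat(s['ee_rot']); T=R.from_euler('z',yaw,degrees=True)*R.from_quat([1,0,0,0])
    d=r.inv().apply(np.array([tx,ty,tz])-s['position']); w=(r.inv()*T).as_rotvec()
    print('t',round(s['clock'],2),'pos',s['position'].round(1),'yaw',round(np.degrees(np.arctan2(*r.apply([1,0,0])[1::-1])),2),'tilt',r.apply([0,0,1]).round(4)[:2],'F',s['contact_force'].round(1),'w',round(s['gripper_width'],1),'j',s['joints'].round(2))
    print('  need d(mm tool)',d.round(1),'rot',w.round(4))
E
python3 -c "
from h import *
go(542.6,-318.2,230,-37)
P=cloud('side',np.load('pics/side0.npy')); 
s=P[(abs(P[...,2]-101)<3)&(P[...,0]>500)&(P[...,0]<600)&(P[...,1]<-270)&(P[...,1]>-360)][:,:2].astype(np.float32); r=cv2.minAreaRect(s);print(r); c=np.cov(s.T);w,v=np.linalg.eigh(c);print(np.degrees(np.arctan2(v[1,1],v[0,1])))
"
```

```text
t 1.1 pos [458.7 315.2 224.8] yaw 1.72 tilt [-0.0059 -0.0112] F [ 0.6 -0.3 -0.7] w 85.1 j [ 0.89  0.28 -0.17  0.   -1.14  0.71]
  need d(mm tool) [ 64.8 635.7   1.4] rot [0.0127 0.0023 0.6758]
((542.552490234375, -317.5504150390625), (28.443485260009766, 59.04853057861328), 51.1405143737793)
142.3864139085432
```

Request:
{"op": "drive_tool", "data": {
  "moves": [
    [[1,0.005,0.045,0,0,0,0],[1,0.005,0.045,0,0,0,0],[1,0.005,0.045,0,0,0,0],[1,0.005,0.045,0,0,0,0],[1,0.005,0.045,0,0,0,0],[1,0.005,0.045,0,0,0,0],[1,0.005,0.045,0,0,0,0],[1,0.005,0.045,0,0,0,0],[1,0.005,0.045,0,0,0,0],[1,0.005,0.045,0,0,0,0],[1,0.005,0.045,0,0,0,0],[1,0.005,0.045,0,0,0,0],[1,0,0,0,0,0,0.14],[1,0,0,0,0,0,0.14],[1,0,0,0,0,0,0.14],[1,0,0,0,0,0,0.14],[1,0,0,0,0,0,0.13],[1,0,0,0,0,0,0]]
  ]
}}

```text
clock: 2.9
position: [530.8, -252.9, 221.7]
ee_rot: [0.939, -0.343, -0.008, 0.008]
contact_force: [0.4, -0.8, -0.3]
gripper_width: 85.4
```

```bash
python3 -c "
from h import *
go(542.6,-318,220,-38)"
```

```text
t 2.9 pos [ 530.8 -252.9  221.7] yaw -40.1 tilt [-0.0212 -0.0101] F [ 0.4 -0.8 -0.3] w 85.4 j [-0.16  0.34 -0.1   0.01 -1.16  1.03]
  need d(mm tool) [51.  42.2  2.1] rot [ 0.0212  0.0101 -0.0366]
```

Request:
{"op": "drive_tool", "data": {
  "moves": [
    [[1,0.02,0.015,0,0.021,0.01,-0.037],[1,0.02,0.015,0,0,0,0],[1,0.011,0.012,0,0,0,0],[1,0,0,0,0,0,0],[1,0,0,0,0,0,0]]
  ]
}}

```text
clock: 3.4
position: [544.3, -318.2, 219.8]
ee_rot: [0.948, -0.317, -0.002, -0.001]
contact_force: [0.0, 0.3, -0.1]
gripper_width: 85.2
```

```bash
python3 -c "
from h import *
go(542.6,-318,117,-38);go(542.6,-318,117,-38)"
```

```text
t 3.4 pos [ 544.3 -318.2  219.8] yaw -36.99 tilt [-0.0028  0.0023] F [ 0.   0.3 -0.1] w 85.2 j [-0.27  0.4   0.01 -0.   -1.18  1.2 ]
  need d(mm tool) [ -1.1   0.8 102.8] rot [-0.0001  0.0036  0.0177]
t 3.4 pos [ 544.3 -318.2  219.8] yaw -36.99 tilt [-0.0028  0.0023] F [ 0.   0.3 -0.1] w 85.2 j [-0.27  0.4   0.01 -0.   -1.18  1.2 ]
  need d(mm tool) [ -1.1   0.8 102.8] rot [-0.0001  0.0036  0.0177]
```

Request:
{"op": "drive_tool", "data": {
  "moves": [
    [[1,-0.001,0.001,0.025,0,0.003,0.018],[1,0,0,0.025,0,0,0],[1,0,0,0.025,0,0,0],[1,0,0,0.017,0,0,0],[1,0,0,0.008,0,0,0],[1,0,0,0,0,0,0],[1,0,0,0,0,0,0]]
  ]
}}

```text
clock: 4.1
position: [543.6, -313.8, 118.9]
ee_rot: [0.947, -0.32, 0.001, -0.0]
contact_force: [0.3, -0.0, 0.4]
gripper_width: 85.7
```

```bash
python3 -c "
from h import *
go(542.6,-318,117,-38)
p,d=grab('side','s1'); cv2.imwrite('pics/s1c.png',cv2.resize(p[260:440,300:460,::-1],None,fx=3.3,fy=3.3,interpolation=2))"
```

```text
t 4.1 pos [ 543.6 -313.8  118.9] yaw -37.31 tilt [ 0.0027 -0.0003] F [ 0.3 -0.   0.4] w 85.7 j [-0.27  0.48 -0.13 -0.   -0.95  1.19]
  need d(mm tool) [1.8 4.  1.9] rot [-0.0015 -0.0023  0.012 ]
```

View pics/s1c.png

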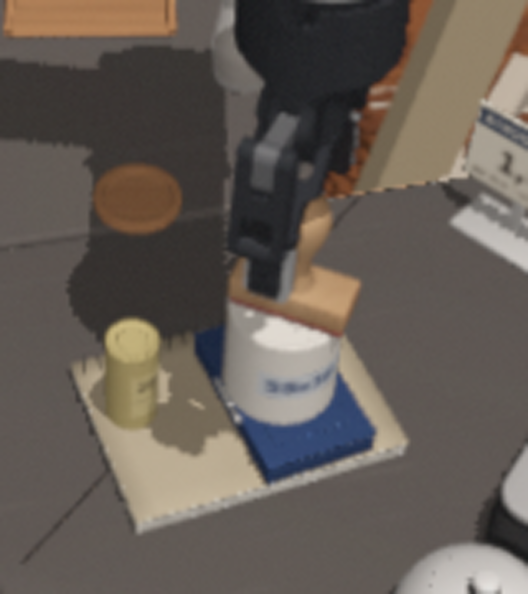

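Request:
{"op": "drive_tool", "data": {
  "moves": [
    [[1,0.002,0.004,0.002,0,0,0.01],[1,0,0,0,0,0,0],[1,0,0,0,0,0,0]]
  ]
}}

```text
clock: 4.45
position: [544.1, -319.0, 119.7]
ee_rot: [0.946, -0.325, 0.004, -0.0]
contact_force: [0.5, 0.8, 0.0]
gripper_width: 85.4
```

```bash
python3 -c "
from h import *
go(542.6,-318,117,-38)"
```

```text
t 4.45 pos [ 544.1 -319.   119.7] yaw -37.91 tilt [ 0.0079 -0.002 ] F [0.5 0.8 0. ] w 85.4 j [-0.27  0.48 -0.13 -0.   -0.95  1.18]
  need d(mm tool) [-1.9  0.2  2.6] rot [-0.0032 -0.0075  0.0017]
```

Close on the knob.

Request:
{"op": "drive_tool", "data": {
  "moves": [
    [[1,-0.001,0,0.002,-0.003,-0.007,0],[0.5,0,0,0,0,0,0],[0.35,0,0,0,0,0,0],[0.25,0,0,0,0,0,0],[0.2,0,0,0,0,0,0],[0.2,0,0,0,0,0,0],[0.2,0,0,0,0,0,0],[0.2,0,0,0,0,0,0]]
  ]
}}

```text
clock: 5.25
position: [543.8, -318.8, 118.4]
ee_rot: [0.946, -0.325, 0.001, 0.0]
contact_force: [0.4, 0.2, 0.6]
gripper_width: 24.0
```

```bash
python3 -c "
from h import *
go(542.6,-318,117,-38)
p,d=grab('side','s2'); cv2.imwrite('pics/s2c.png',cv2.resize(p[260:440,300:460,::-1],None,fx=3.3,fy=3.3,interpolation=2))"
```

```text
t 5.25 pos [ 543.8 -318.8  118.4] yaw -37.91 tilt [ 0.0017 -0.0007] F [0.4 0.2 0.6] w 24.0 j [-0.27  0.49 -0.13  0.   -0.95  1.18]
  need d(mm tool) [-1.4  0.1  1.4] rot [-0.0005 -0.0017  0.0015]
```

View pics/s2c.png

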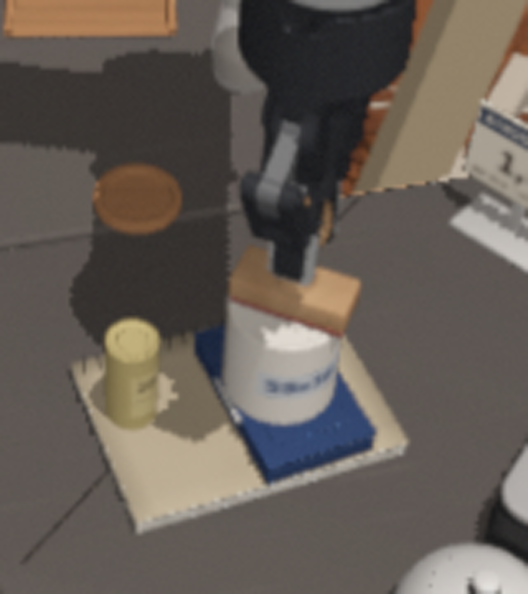

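Request:
{"op": "drive_tool", "data": {
  "moves": [
    [[0,0,0,0,0,0,0],[0,0,0,0,0,0,0],[0,0,0,-0.003,0,0,0],[0,0,0,-0.005,0,0,0],[0,0,0,-0.01,0,0,0],[0,0,0,-0.01,0,0,0]]
  ]
}}

```text
clock: 5.9
position: [542.5, -318.2, 146.4]
ee_rot: [0.946, -0.325, -0.001, -0.0]
contact_force: [-0.1, -0.0, 0.0]
gripper_width: 23.8
```

```bash
python3 -c "
from h import *
go(542.6,-318,117,-38)
p,d=grab('side','s3'); cv2.imwrite('pics/s3c.png',cv2.resize(p[260:440,300:460,::-1],None,fx=3.3,fy=3.3,interpolation=2))"
```

```text
t 5.9 pos [ 542.5 -318.2  146.4] yaw -37.94 tilt [-0.0025  0.0012] F [-0.1 -0.   0. ] w 23.8 j [-0.27  0.46 -0.1  -0.   -1.02  1.18]
  need d(mm tool) [ 0.  -0.2 29.4] rot [0.0006 0.0027 0.0011]
```

View pics/s3c.png

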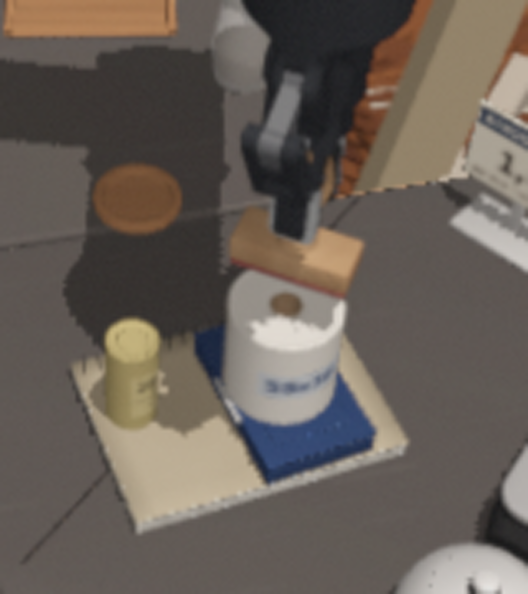

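Request:
{"op": "drive_tool", "data": {
  "moves": [
    [[0,0,0,-0.015,0,0,-0.08],[0,0,0,-0.015,0,0,-0.13],[0,0,0,0,0,0,-0.13],[0,0,0,0,0,0,-0.13],[0,0,0,0,0,0,-0.12],[0,0,0,0,0,0,-0.07],[0,0,-0.015,0,0,0,0],[0,-0.003,-0.03,0,0,0,0],[0,-0.003,-0.04,0,0,0,0],[0,-0.003,-0.04,0,0,0,0],[0,-0.003,-0.04,0,0,0,0],[0,-0.003,-0.04,0,0,0,0],[0,-0.003,-0.04,0,0,0,0],[0,-0.003,-0.04,0,0,0,0],[0,-0.003,-0.04,0,0,0,0],[0,-0.003,-0.04,0,0,0,0],[0,-0.003,-0.04,0,0,0,0],[0,-0.003,-0.04,0,0,0,0],[0,0,-0.03,0,0,0,0],[0,0,-0.015,0,0,0,0]]
  ]
}}

```text
clock: 7.95
position: [498.3, 194.5, 191.1]
ee_rot: [1.0, 0.004, 0.011, -0.001]
contact_force: [1.1, -0.6, 0.2]
gripper_width: 24.3
```

```bash
python3 -c "
from h import *
go(504.6,210.1,100,0)"
```

```text
t 7.95 pos [498.3 194.5 191.1] yaw 0.46 tilt [0.0222 0.002 ] F [ 1.1 -0.6  0.2] w 24.3 j [ 0.68  0.26 -0.29  0.01 -1.    0.89]
  need d(mm tool) [  4.4 -15.4  91.2] rot [-0.0019 -0.0223  0.0081]
```

Request:
{"op": "drive_tool", "data": {
  "moves": [
    [[0,0.003,-0.008,0.01,-0.002,-0.02,0.008],[0,0,-0.007,0.025,0,0,0],[0,0,0,0.025,0,0,0],[0,0,0,0.02,0,0,0],[0,0,0,0.01,0,0,0],[0,0,0,0,0,0,0],[0,0,0,0,0,0,0]]
  ]
}}

```text
clock: 8.65
position: [502.4, 210.2, 97.2]
ee_rot: [1.0, -0.003, -0.001, -0.0]
contact_force: [0.3, -0.2, 0.3]
gripper_width: 23.8
```

```bash
python3 -c "
from h import *
go(504.6,210.1,100,0)
p,d=grab('side','s4'); cv2.imwrite('pics/s4c.png',cv2.resize(p[150:270,250:370,::-1],None,fx=5,fy=5,interpolation=2))
p,d=grab('top','t4'); cv2.imwrite('pics/t4c.png',cv2.resize(p[180:280,200:300,::-1],None,fx=6,fy=6,interpolation=2))"
```

```text
t 8.65 pos [502.4 210.2  97.2] yaw -0.38 tilt [-0.0012  0.0003] F [ 0.3 -0.2  0.3] w 23.8 j [ 0.69  0.39 -0.37 -0.   -0.82  0.87]
  need d(mm tool) [ 2.2  0.  -2.8] rot [-0.0003  0.0012 -0.0067]
```

View pics/s4c.png

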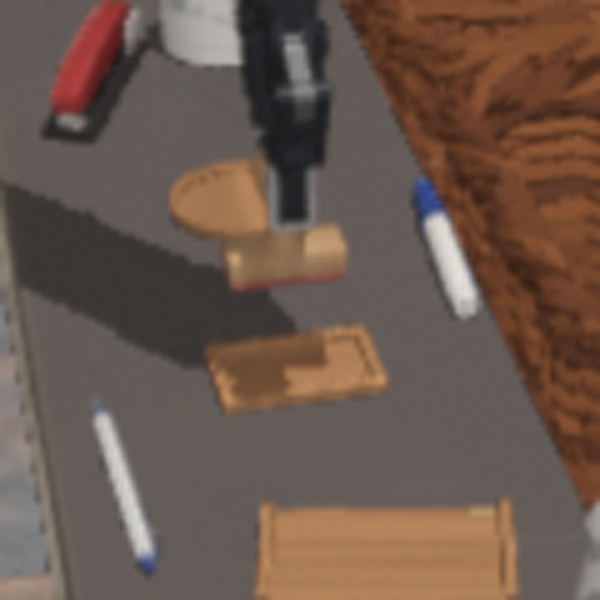

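View pics/t4c.png

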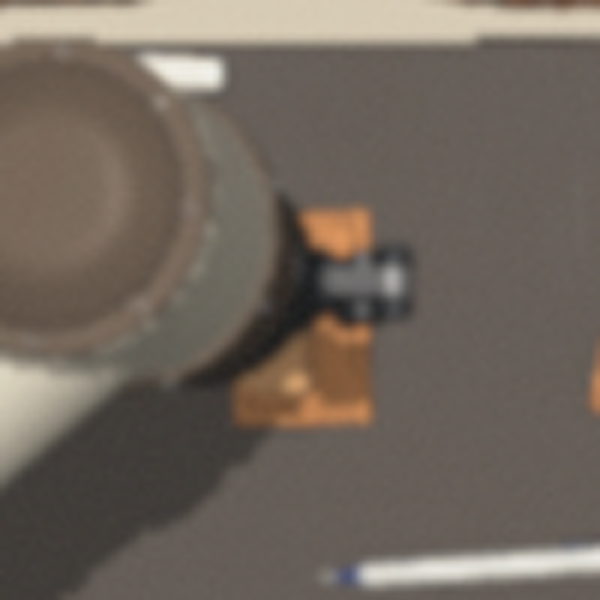

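```bash
python3 -c "
from h import *
f=lambda x,y,z:onplane('side',[((x+.5)/5-.5+250,(y+.5)/5-.5+150)],z)[0].round(1)
print(f(233,290,62.8),f(345,277,62.8),'tray',f(226,410,8),f(387,383,8),f(205,347,8),f(366,325,8))"
```

```text
[473.2 200.4  62.8] [530.3 200.3  62.8] tray [463.4 175.9   8. ] [547.7 182.2   8. ] [461.9 236.7   8. ] [548.7 239.2   8. ]
```

Request:
{"op": "drive_tool", "data": {
  "moves": [
    [[0,0.003,0,0.015,0,0.001,-0.007],[0,0,0,0.02,0,0,0],[0,0,0,0.012,0,0,0],[0,0,0,0.004,0,0,0],[0,0,0,0,0,0,0],[0,0,0,0,0,0,0]]
  ]
}}

```text
clock: 9.35
position: [509.8, 212.9, 51.5]
ee_rot: [1.0, 0.001, 0.006, -0.004]
contact_force: [0.3, -0.8, 0.2]
gripper_width: 24.3
```

```bash
python3 -c "
from h import *
go(504.6,210.1,37.5,0)
p,d=grab('side','s5'); cv2.imwrite('pics/s5c.png',cv2.resize(p[190:250,270:350,::-1],None,fx=10,fy=10,interpolation=2))
go(504.6,210.1,37.5,0)
"
```

```text
t 9.35 pos [509.8 212.9  51.5] yaw 0.06 tilt [0.0117 0.0088] F [ 0.3 -0.8  0.2] w 24.3 j [ 0.69  0.46 -0.4   0.   -0.7   0.88]
  need d(mm tool) [-5.4  2.9 13.9] rot [-0.0088 -0.0117  0.001 ]
t 9.4 pos [509.9 213.   51.6] yaw 0.06 tilt [0.012 0.009] F [-0.9  0.5 -0.5] w 24.3 j [ 0.69  0.45 -0.4   0.   -0.7   0.88]
  need d(mm tool) [-5.5  3.  14. ] rot [-0.009  -0.012   0.0011]
```

View pics/s5c.png

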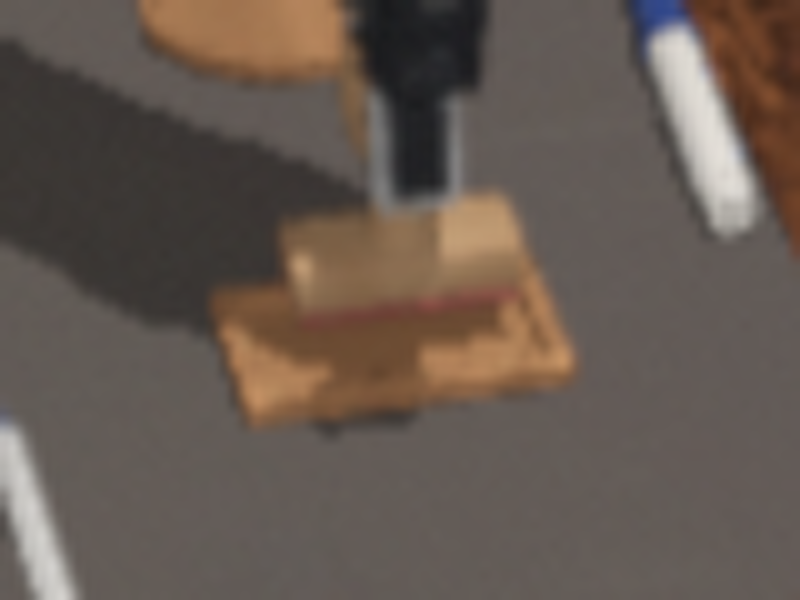

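Request:
{"op": "drive_tool", "data": {
  "moves": [
    [[0,-0.005,0.003,0.004,-0.009,-0.012,0.001],[0,0,0,0,0,0,0],[0,0,0,0,0,0,0]]
  ]
}}

```text
clock: 9.7
position: [505.2, 210.3, 48.7]
ee_rot: [1.0, 0.0, 0.001, -0.0]
contact_force: [-0.1, 0.0, -0.6]
gripper_width: 24.2
```

```bash
python3 -c "
from h import *
go(504.6,210.1,37.5,0)
p,d=grab('side','s6'); cv2.imwrite('pics/s6c.png',cv2.resize(p[190:250,270:350,::-1],None,fx=10,fy=10,interpolation=2))
go(504.6,210.1,37.5,0)
"
```

```text
t 9.7 pos [505.2 210.3  48.7] yaw 0.02 tilt [0.0013 0.0009] F [-0.1  0.  -0.6] w 24.2 j [ 0.69  0.46 -0.41  0.   -0.7   0.88]
  need d(mm tool) [-0.6  0.2 11.2] rot [-0.0009 -0.0013  0.0003]
t 9.75 pos [505.1 210.2  48.6] yaw 0.01 tilt [0.001  0.0008] F [0.1 0.  0.2] w 23.8 j [ 0.69  0.46 -0.41  0.   -0.7   0.88]
  need d(mm tool) [-0.5  0.1 11.1] rot [-0.0008 -0.001   0.0001]
```

View pics/s6c.png

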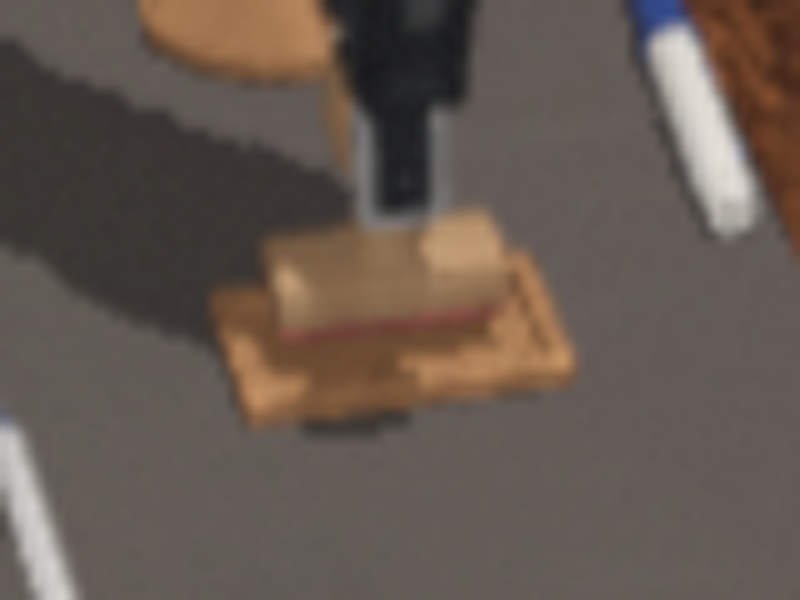

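```bash
python3 -c "
from h import *
f=lambda x,y,z:onplane('side',[((x+.5)/10-.5+270,(y+.5)/10-.5+190)],z)[0].round(1)
print('red',f(280,338,15),f(500,312,15))
print('foottop',f(263,240,32),f(493,210,32),f(505,290,32),f(285,312,32))
print('tray',f(250,425,6),f(575,375,6),f(212,295,8),f(535,255,8))"
```

```text
red [474.9 201.3  15. ] [532.2 200.9  15. ]
foottop [474.5 222.   32. ] [535.1 223.3  32. ] [530.4 184.8  32. ] [474.4 186.9  32. ]
tray [462.8 177.    6. ] [547.6 181.3   6. ] [462.2 236.3   8. ] [548.9 236.9   8. ]
```

Request:
{"op": "drive_tool", "data": {
  "moves": [
    [[0,0.001,0,0.004,0,-0.001,0],[0,0,0,0.004,0,0,0],[0,0,0,0,0,0,0],[0,0,0,0,0,0,0]]
  ]
}}

```text
clock: 10.15
position: [506.2, 210.3, 39.9]
ee_rot: [1.0, 0.0, -0.0, -0.0]
contact_force: [0.1, 0.5, -0.2]
gripper_width: 24.2
```

```bash
python3 -c "
from h import *
go(505.4,210.1,37.5,0)
p,d=grab('side','s7'); cv2.imwrite('pics/s7c.png',cv2.resize(p[190:250,270:350,::-1],None,fx=10,fy=10,interpolation=2))
"
```

```text
t 10.15 pos [506.2 210.3  39.9] yaw 0.01 tilt [-0.0001  0.0008] F [ 0.1  0.5 -0.2] w 24.2 j [ 0.69  0.47 -0.41 -0.   -0.69  0.88]
  need d(mm tool) [-0.8  0.2  2.4] rot [-0.0008  0.0001  0.0002]
```

View pics/s7c.png

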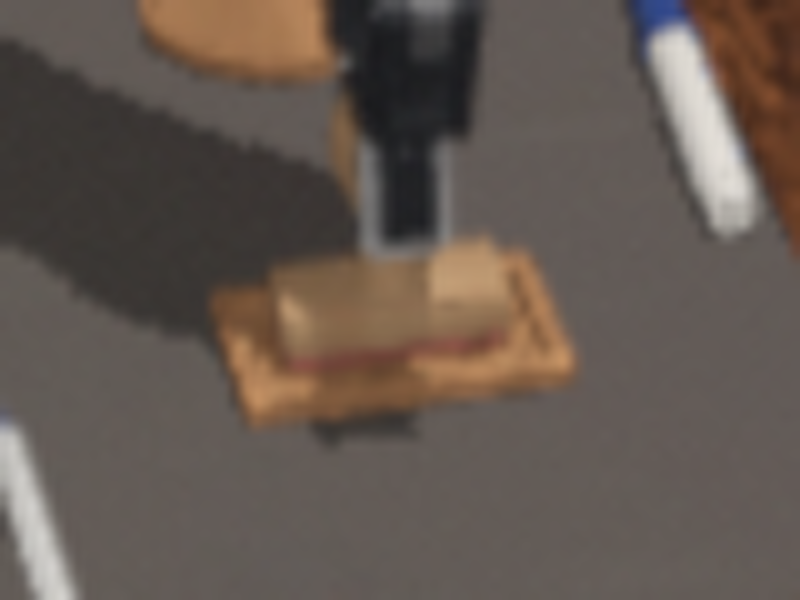

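Request:
{"op": "drive_tool", "data": {
  "moves": [
    [[0,0,0,0.0015,0,0,0],[0,0,0,0.001,0,0,0],[0,0,0,0,0,0,0]]
  ]
}}

```text
clock: 10.5
position: [506.5, 210.4, 38.5]
ee_rot: [1.0, 0.0, 0.0, -0.0]
contact_force: [0.7, 1.0, -0.4]
gripper_width: 23.9
```

```bash
python3 -c "
from h import *
f=lambda x,y,z:onplane('side',[((x+.5)/10-.5+270,(y+.5)/10-.5+190)],z)[0].round(1)
print('red',f(290,367,5.5),f(508,338,5.5))
go(505.4,210.1,37.5,0)
"
```

```text
red [477.2 201.7   5.5] [534.6 202.8   5.5]
t 10.5 pos [506.5 210.4  38.5] yaw 0.04 tilt [0.0006 0.0009] F [ 0.7  1.  -0.4] w 23.9 j [ 0.69  0.47 -0.41 -0.   -0.68  0.88]
  need d(mm tool) [-1.1  0.3  1. ] rot [-0.0009 -0.0006  0.0007]
```

Request:
{"op": "drive_tool", "data": {
  "moves": [
    [[0,0,0,0.0015,0,0,0],[0,0,0,0.0015,0,0,0],[0,0,0,0,0,0,0]]
  ]
}}

```text
clock: 10.8
position: [506.9, 210.7, 38.7]
ee_rot: [1.0, 0.001, 0.001, -0.0]
contact_force: [-0.4, -0.4, -0.8]
gripper_width: 24.3
```

```bash
python3 -c "
from h import *
go(505.4,210.1,37.5,0)
"
```

```text
t 10.8 pos [506.9 210.7  38.7] yaw 0.12 tilt [0.0021 0.0009] F [-0.4 -0.4 -0.8] w 24.3 j [ 0.69  0.47 -0.41  0.   -0.68  0.88]
  need d(mm tool) [-1.5  0.6  1.2] rot [-0.0009 -0.0021  0.0021]
```

Request:
{"op": "drive_tool", "data": {
  "moves": [
    [[0,-0.001,0,0.003,0,-0.002,0.002],[0,0,0,0,0,0,0],[0,0,0,0,0,0,0]]
  ]
}}

```text
clock: 11.1
position: [507.8, 211.3, 38.8]
ee_rot: [1.0, 0.001, 0.002, -0.001]
contact_force: [-0.8, 0.4, -0.5]
gripper_width: 23.9
```

```bash
python3 -c "
from h import *
go(505.4,210.1,37.5,0)
"
```

```text
t 11.1 pos [507.8 211.3  38.8] yaw 0.12 tilt [0.0045 0.0021] F [-0.8  0.4 -0.5] w 23.9 j [ 0.69  0.47 -0.41  0.   -0.68  0.88]
  need d(mm tool) [-2.4  1.2  1.3] rot [-0.0021 -0.0045  0.002 ]
```

```bash
python3 -c "
from h import *
s=arm.read_state();print(s['contact_force'],s['wrist_torque'],s['joint_efforts'])
p,d=grab('side','s8'); cv2.imwrite('pics/s8c.png',cv2.resize(p[190:250,270:350,::-1],None,fx=10,fy=10,interpolation=2))
"
```

```text
[-0.80475415  0.40704716 -0.54377711] [-0.04966685 -0.00377993 -0.00249165] [-5.01315604e-03 -3.81406617e+01  1.30617365e+01  2.93768361e+00
 -3.86969070e-03 -4.75710181e-05]
```

View pics/s8c.png

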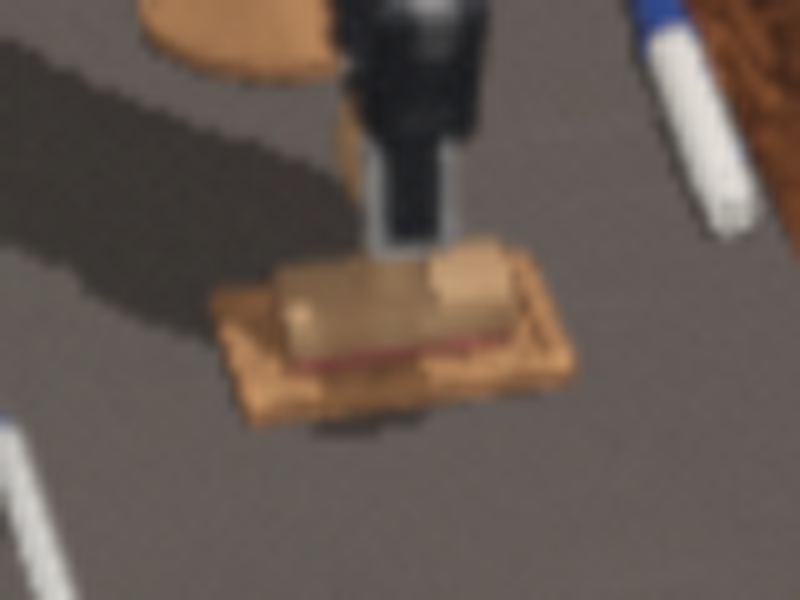

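```bash
python3 -c "
from h import *
p,d=grab('top','t8')
C=cloud('side',np.load('pics/s8.npy'))
s=C[(C[...,0]>450)&(C[...,0]<560)&(C[...,1]>170)&(C[...,1]<250)&(C[...,2]>12)&(C[...,2]<38)]
h=np.histogram(s[:,2],bins=range(10,40,2));print(h)
t=s[(s[:,2]>18)]
for z in range(12,34,3):
  t=s[abs(s[:,2]-z)<1.5]
  if len(t): print(z,len(t),t.min(0).round(1),t.max(0).round(1),np.median(t,0).round(1))
"
```

```text
(array([ 0, 21, 13, 14, 32, 54, 34,  9,  5,  4,  5,  1,  1,  0]), array([10, 12, 14, 16, 18, 20, 22, 24, 26, 28, 30, 32, 34, 36, 38]))
12 15 [477.8 179.2  12.3] [535.3 202.4  13.1] [511.7 197.9  12.8]
15 21 [475.8 196.5  13.6] [535.6 215.9  16.2] [501.2 199.6  14.9]
18 27 [476.1 196.9  16.6] [535.3 223.3  19.5] [509.5 199.9  18.2]
21 87 [476.4 195.   19.5] [535.8 224.6  22.5] [497.9 207.   21. ]
24 27 [477.7 197.2  22.5] [533.1 221.4  25.4] [509.9 204.9  23.3]
27 6 [503.1 202.8  26. ] [513.9 207.3  28.1] [506.9 204.6  27.6]
30 7 [497.5 202.7  28.6] [511.  211.1  31.3] [500.3 205.3  30.1]
33 3 [499.  202.4  31.9] [507.9 210.3  34.3] [502.8 202.7  32.5]
```

View pics/s8.png

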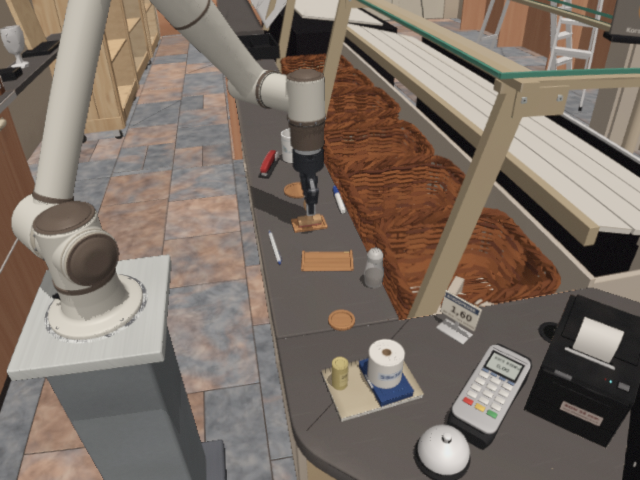

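View pics/t8.png

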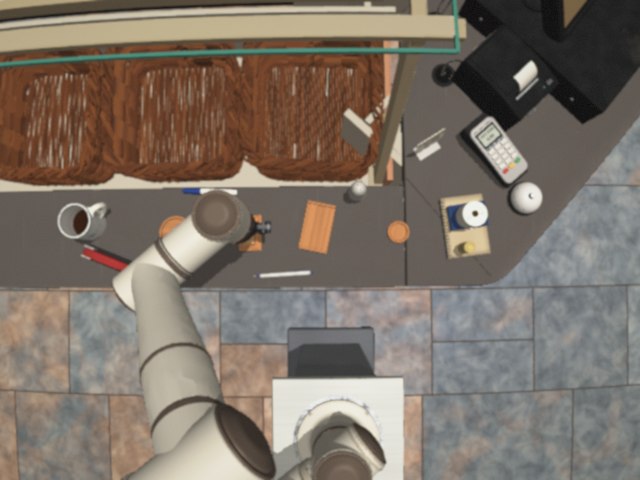

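Request:
{"op": "drive_tool", "data": {
  "moves": [
    [[0,-0.002,0.001,-0.001,-0.002,-0.004,0.002],[0,0,0,0,0,0,0],[0.35,0,0,0,0,0,0],[0.5,0,0,0,0,0,0],[0.8,0,0,0,0,0,0],[1,0,0,0,0,0,0],[1,0,0,0,0,0,0],[1,0,0,0,0,0,0]]
  ]
}}

```text
clock: 12.0
position: [504.7, 209.6, 37.9]
ee_rot: [1.0, -0.0, -0.001, 0.001]
contact_force: [0.2, 0.5, -0.2]
gripper_width: 85.4
```

```bash
python3 -c "
from h import *
go(505,210,120,0)
p,d=grab('side','s9'); cv2.imwrite('pics/s9c.png',cv2.resize(p[150:270,250:370,::-1],None,fx=5,fy=5,interpolation=2))
"
```

```text
t 12.0 pos [504.7 209.6  37.9] yaw -0.03 tilt [-0.0029 -0.0022] F [ 0.2  0.5 -0.2] w 85.4 j [ 0.69  0.47 -0.41 -0.   -0.69  0.88]
  need d(mm tool) [  0.1  -0.2 -82.1] rot [ 0.0022  0.0029 -0.0005]
```

View pics/s9c.png

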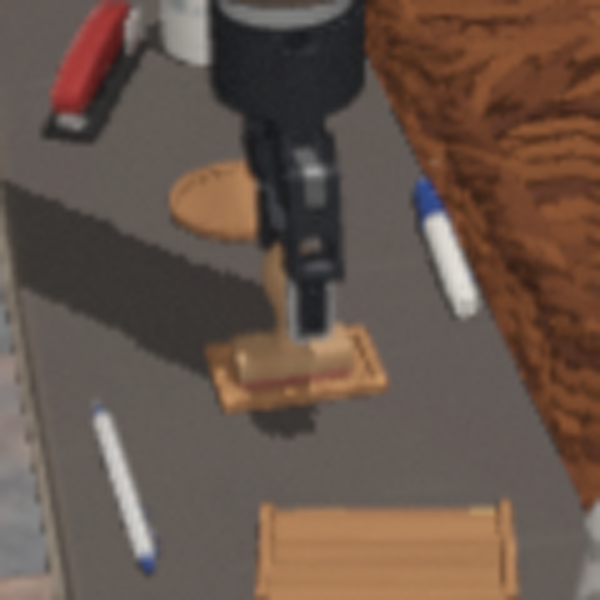

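Request:
{"op": "drive_tool", "data": {
  "moves": [
    [[1,0,0,-0.02,0.002,0.003,0],[1,0,0,-0.03,0,0,0],[1,0,0,-0.04,0,0,0],[1,0,0,-0.04,0,0,0],[1,0,0.01,-0.02,0,0,0],[1,0,0.04,0,0,0,0],[1,0.003,0.045,0,0,0,0],[1,0.003,0.045,0,0,0,0],[1,0.003,0.045,0,0,0,0],[1,0.003,0.045,0,0,0,0],[1,0.003,0.045,0,0,0,0],[1,0.003,0.045,0,0,0,0],[1,0.003,0.045,0,0,0,0],[1,0.003,0.045,0,0,0,0],[1,0.003,0.045,0,0,0,0],[1,0.003,0.045,0,0,0,0],[1,0,0.025,0,0,0,0],[1,0,0,0,0,0,0]]
  ]
}}

```text
clock: 13.85
position: [537.3, -334.9, 196.0]
ee_rot: [1.0, 0.003, 0.003, 0.0]
contact_force: [-0.6, 1.1, -0.5]
gripper_width: 85.5
```

```bash
python3 - <<'E'
from m import *
go(539.4,-316.5,120,0)
p,d=grab('side','s10'); cv2.imwrite('pics/s10c.png',cv2.resize(p[300:420,310:440,::-1],None,fx=5,fy=5,interpolation=2))
cv2.imwrite('pics/s10d.png',cv2.resize(p[150:270,250:370,::-1],None,fx=5,fy=5,interpolation=2))
E
```

```text
t 13.85 pos [ 537.3 -334.9  196. ] yaw 0.29 tilt [ 0.0064 -0.0001] F [-0.6  1.1 -0.5] w 85.5 j [-0.3   0.42 -0.03 -0.   -1.12  1.88]
  need d(mm tool) [  1.7 -18.4  76. ] rot [ 0.0001 -0.0064  0.005 ]
```

View pics/s10c.png

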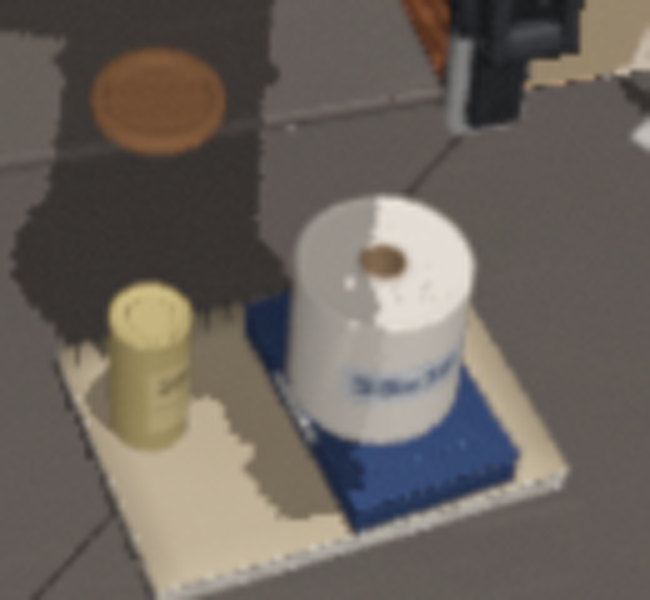

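View pics/s10d.png

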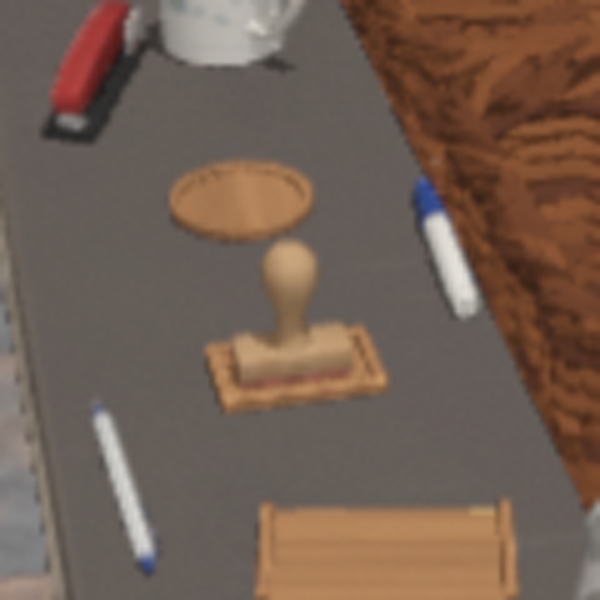

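```bash
python3 - <<'E'
from m import *
im=cv2.imread('pics/t8.png'); cv2.imwrite('pics/t8d.png',cv2.resize(im[180:270,425:515],None,fx=6.6667,fy=6.6667,interpolation=2))
f=lambda x,y,z:onplane('side',[((x+.5)/5-.5+310,(y+.5)/5-.5+300)],z)[0].round(1)
print('side hole',f(383,262,84),'ell',f(385,264,84),f(295,262,84),f(475,266,84),f(385,195,84),f(385,333,84))
hs=cv2.cvtColor(im,cv2.COLOR_BGR2HSV)
m=mask('top','t8',(0,0,205),(180,50,255),(450,190,50,50)); c=big(m); e=cv2.fitEllipse(onplane('top',c,84)[:,:2].astype(np.float32)); print('top roll',np.round(e[0],1),np.round(e[1],1))
m=mask('top','t8',(100,80,30),(125,255,255),(440,190,55,50)); c=big(m); p=onplane('top',c,26)[:,:2].astype(np.float32); r=cv2.minAreaRect(p); print('ink top',r)
m=mask('side','s10',(100,100,30),(125,255,255),(350,350,75,60)); c=big(m); p=onplane('side',c,26)[:,:2].astype(np.float32); print('ink side',cv2.minAreaRect(p))
E
```

```text
side hole [ 539.4 -317.1   84. ] ell [ 539.8 -318.    84. ] [ 511.3 -310.9   84. ] [ 568.2 -325.3   84. ] [ 549.2 -288.7   84. ] [ 530.9 -345.8   84. ]
top roll [ 539.8 -316.4] [54.5 57.2]
ink top ((535.2639770507812, -283.6510314941406), (55.76952362060547, 27.886554718017578), 1.0856167078018188)
ink side ((543.7908935546875, -349.32373046875), (61.57096862792969, 42.50154495239258), 8.47502613067627)
```

View pics/t8d.png

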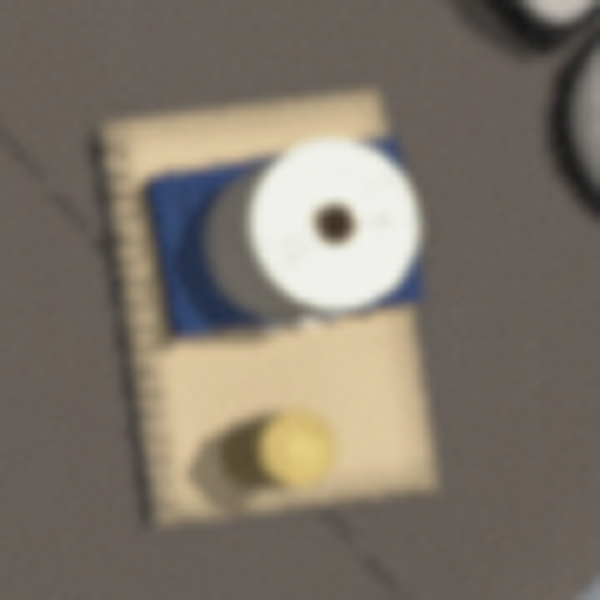

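Request:
{"op": "drive_tool", "data": {
  "moves": [
    [[1,0.002,-0.018,0.01,0,-0.006,0.005],[1,0,0,0.025,0,0,0],[1,0,0,0.025,0,0,0],[1,0,0,0.015,0,0,0],[1,0,0,0,0,0,0],[1,0,0,0,0,0,0]]
  ]
}}

```text
clock: 14.5
position: [539.9, -309.5, 120.6]
ee_rot: [1.0, 0.003, 0.001, -0.0]
contact_force: [-0.3, -0.4, 0.4]
gripper_width: 85.2
```

```bash
python3 -c "
from h import *
go(539.6,-316.7,37,0)
"
```

```text
t 14.5 pos [ 539.9 -309.5  120.6] yaw 0.34 tilt [0.0023 0.0006] F [-0.3 -0.4  0.4] w 85.2 j [-0.26  0.47 -0.15 -0.   -0.95  1.84]
  need d(mm tool) [-0.6  7.2 83.6] rot [-0.0006 -0.0023  0.0059]
```

Request:
{"op": "drive_tool", "data": {
  "moves": [
    [[1,0,0.007,0,0,-0.002,0.006],[1,0,0,0,0,0,0],[1,0,0,0.015,0,0,0],[1,0,0,0.02,0,0,0],[1,0,0,0.02,0,0,0],[1,0,0,0.015,0,0,0],[1,0,0,0.008,0,0,0],[1,0,0,0,0,0,0],[1,0,0,0,0,0,0]]
  ]
}}

```text
clock: 15.4
position: [546.8, -319.7, 50.3]
ee_rot: [1.0, 0.0, 0.009, 0.003]
contact_force: [0.5, 0.0, 0.4]
gripper_width: 85.5
```

```bash
python3 -c "
from h import *
go(539.6,-316.7,37,0)
p,d=grab('side','s11'); cv2.imwrite('pics/s11c.png',cv2.resize(p[300:420,310:440,::-1],None,fx=5,fy=5,interpolation=2))
"
```

```text
t 15.4 pos [ 546.8 -319.7   50.3] yaw 0.01 tilt [ 0.0182 -0.0063] F [0.5 0.  0.4] w 85.5 j [-0.27  0.56 -0.2   0.   -0.79  1.84]
  need d(mm tool) [-7.4 -3.1 13.2] rot [ 0.0063 -0.0182  0.0001]
```

View pics/s11c.png

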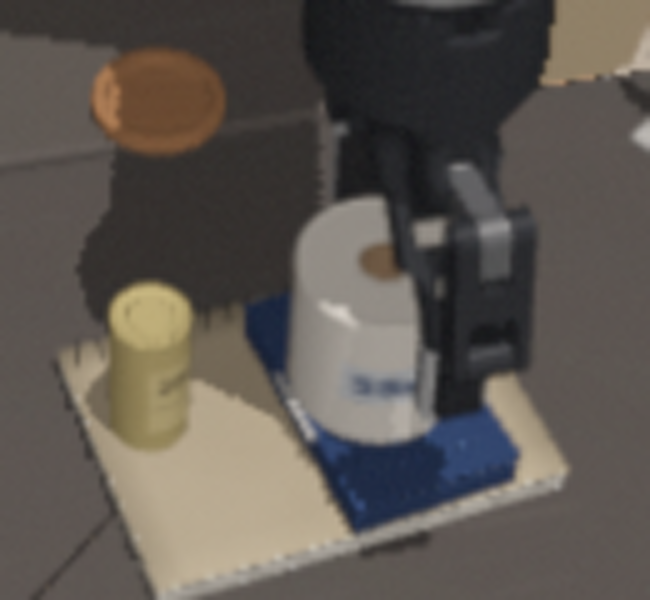

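Request:
{"op": "drive_tool", "data": {
  "moves": [
    [[1,-0.007,-0.003,0,0.006,-0.018,0],[1,0,0,0,0,0,0],[1,0,0,0.006,0,0,0],[1,0,0,0.005,0,0,0],[1,0,0,0,0,0,0],[1,0,0,0,0,0,0]]
  ]
}}

```text
clock: 16.05
position: [540.5, -316.9, 41.0]
ee_rot: [1.0, 0.0, 0.002, 0.001]
contact_force: [-0.6, -0.2, 0.1]
gripper_width: 85.1
```

```bash
python3 -c "
from h import *
go(539.6,-316.7,37,0)
"
```

```text
t 16.05 pos [ 540.5 -316.9   41. ] yaw 0.02 tilt [ 0.0032 -0.0012] F [-0.6 -0.2  0.1] w 85.1 j [-0.27  0.57 -0.21  0.   -0.79  1.84]
  need d(mm tool) [-0.9 -0.2  4. ] rot [ 0.0012 -0.0032  0.0003]
```

Request:
{"op": "drive_tool", "data": {
  "moves": [
    [[1,-0.001,0,0.006,0.001,-0.003,0],[1,0,0,0,0,0,0],[1,0,0,0,0,0,0],[0.8,0,0,0,0,0,0],[0.7,0,0,0,0,0,0],[0.6,0,0,0,0,0,0],[0.6,0,0,0,0,0,0],[0.5,0,0,0,0,0,0],[0.5,0,0,0,0,0,0]]
  ]
}}

```text
clock: 16.95
position: [539.7, -316.9, 34.5]
ee_rot: [1.0, 0.0, 0.0, 0.0]
contact_force: [0.4, 0.2, -0.4]
gripper_width: 56.9
```

```bash
python3 -c "
from h import *
go(539.6,-316.7,35,0)
p,d=grab('side','s12'); cv2.imwrite('pics/s12c.png',cv2.resize(p[300:420,310:440,::-1],None,fx=5,fy=5,interpolation=2))
"
```

```text
t 16.95 pos [ 539.7 -316.9   34.5] yaw 0.02 tilt [ 0.0003 -0.0002] F [ 0.4  0.2 -0.4] w 56.9 j [-0.27  0.58 -0.21  0.   -0.78  1.84]
  need d(mm tool) [-0.1 -0.2 -0.5] rot [ 0.0002 -0.0003  0.0003]
```

View pics/s12c.png

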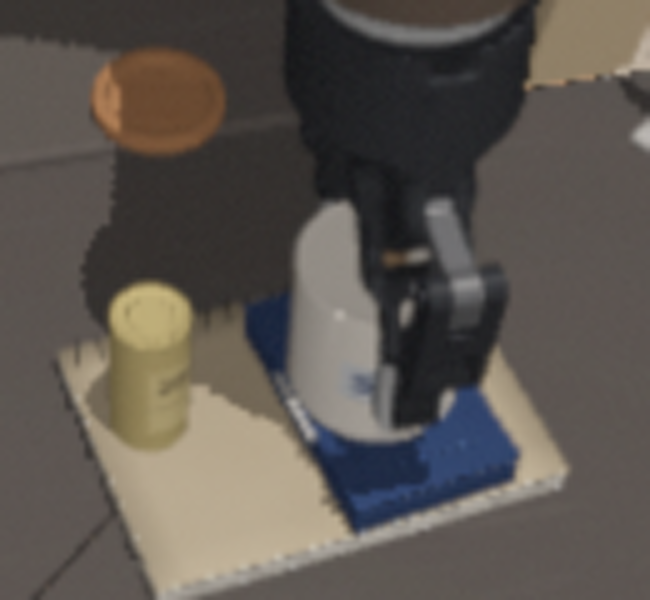

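Request:
{"op": "drive_tool", "data": {
  "moves": [
    [[0.4,0,0,0,0,0,0],[0.4,0,0,-0.004,0,0,0],[0.4,0,0,-0.01,0,0,0],[0.4,0,0,-0.02,0,0,0],[0.4,0,0,-0.025,0,0,0],[0.4,0,0,-0.025,0,0,0],[0.4,0,0,-0.02,0,0,0],[0.4,0,0,-0.01,0,0,0],[0.4,0,0,0,0,0,0]]
  ]
}}

```text
clock: 17.9
position: [538.9, -316.8, 155.9]
ee_rot: [1.0, -0.0, -0.0, 0.0]
contact_force: [-0.6, 0.0, -1.0]
gripper_width: 56.9
```

```bash
python3 -c "
from h import *
go(505.8,393.5,150,0)
p,d=grab('side','s13'); cv2.imwrite('pics/s13c.png',cv2.resize(p[260:420,300:440,::-1],None,fx=3.7,fy=3.7,interpolation=2))
"
```

```text
t 17.9 pos [ 538.9 -316.8  155.9] yaw -0.0 tilt [-0.0003 -0.0001] F [-0.6  0.  -1. ] w 56.9 j [-0.27  0.44 -0.1   0.   -1.03  1.84]
  need d(mm tool) [ -33.1 -710.3    5.8] rot [ 0.0001  0.0003 -0.    ]
```

View pics/s13c.png

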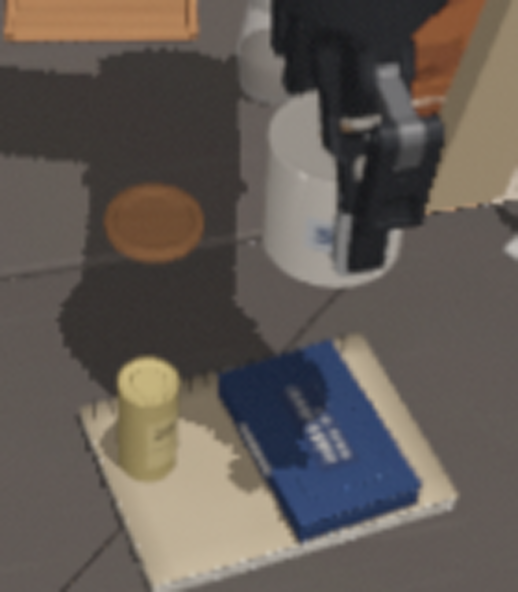

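Request:
{"op": "drive_tool", "data": {
  "moves": [
    [[0.4,0,-0.015,0,0,0,0],[0.4,-0.002,-0.03,0,0,0,0],[0.4,-0.002,-0.04,0,0,0,0],[0.4,-0.002,-0.04,0,0,0,0],[0.4,-0.002,-0.04,0,0,0,0],[0.4,-0.002,-0.04,0,0,0,0],[0.4,-0.002,-0.04,0,0,0,0],[0.4,-0.002,-0.04,0,0,0,0],[0.4,-0.002,-0.04,0,0,0,0],[0.4,-0.002,-0.04,0,0,0,0],[0.4,-0.002,-0.04,0,0,0,0],[0.4,-0.002,-0.04,0,0,0,0],[0.4,-0.002,-0.04,0,0,0,0],[0.4,-0.002,-0.04,0,0,0,0],[0.4,-0.002,-0.04,0,0,0,0],[0.4,0,-0.03,0,0,0,0],[0.4,0,-0.02,0,0,0,0],[0.4,0,-0.01,0,0,0,0],[0.4,0,0,0,0,0,0]]
  ]
}}

```text
clock: 19.85
position: [489.2, 338.1, 130.8]
ee_rot: [1.0, -0.0, -0.023, 0.006]
contact_force: [0.1, 0.5, -0.7]
gripper_width: 56.6
```

```bash
python3 -c "
from h import *
go(505.8,393.5,150,0)
"
```

```text
t 19.85 pos [489.2 338.1 130.8] yaw -0.02 tilt [-0.0452 -0.0114] F [ 0.1  0.5 -0.7] w 56.6 j [ 0.86  0.44 -0.16 -0.03 -1.01  0.73]
  need d(mm tool) [ 15.7 -55.2 -20.6] rot [ 0.0114  0.0452 -0.    ]
```

Request:
{"op": "drive_tool", "data": {
  "moves": [
    [[0.4,0,0,0,0.011,0.045,0],[0.4,0.005,-0.015,0,0,0,0],[0.4,0.006,-0.02,0,0,0,0],[0.4,0.004,-0.015,0,0,0,0],[0.4,0,-0.004,0,0,0,0],[0.4,0,0,0,0,0,0],[0.4,0,0,0,0,0,0]]
  ]
}}

```text
clock: 20.55
position: [503.4, 382.0, 128.4]
ee_rot: [1.0, -0.005, -0.003, 0.004]
contact_force: [-0.2, 0.0, -1.0]
gripper_width: 56.6
```

```bash
python3 -c "
from h import *
go(505.8,393.5,70,0)
"
```

```text
t 20.55 pos [503.4 382.  128.4] yaw -0.63 tilt [-0.0066 -0.0078] F [-0.2  0.  -1. ] w 56.6 j [ 0.9   0.49 -0.1  -0.   -0.99  0.66]
  need d(mm tool) [  2.7 -12.   58.3] rot [ 0.0078  0.0066 -0.0109]
```

Request:
{"op": "drive_tool", "data": {
  "moves": [
    [[0.4,0.003,-0.012,0,0.008,0.007,-0.011],[0.4,0,0,0,0,0,0],[0.4,0,0,0.015,0,0,0],[0.4,0,0,0.02,0,0,0],[0.4,0,0,0.02,0,0,0],[0.4,0,0,0.01,0,0,0],[0.4,0,0,0,0,0,0],[0.4,0,0,0,0,0,0]]
  ]
}}

```text
clock: 21.35
position: [507.7, 393.7, 63.9]
ee_rot: [1.0, -0.0, 0.002, -0.002]
contact_force: [-0.3, -0.1, -0.1]
gripper_width: 56.9
```

```bash
python3 -c "
from h import *
go(505.8,393.5,25,0)
"
```

```text
t 21.35 pos [507.7 393.7  63.9] yaw -0.0 tilt [0.0036 0.0032] F [-0.3 -0.1 -0.1] w 56.9 j [ 0.91  0.56 -0.15  0.   -0.85  0.66]
  need d(mm tool) [-2.   0.3 38.9] rot [-0.0032 -0.0036 -0.    ]
```

Request:
{"op": "drive_tool", "data": {
  "moves": [
    [[0.4,-0.002,0,0.01,-0.003,-0.004,0],[0.4,0,0,0.015,0,0,0],[0.4,0,0,0.01,0,0,0],[0.4,0,0,0,0,0,0],[0.4,0,0,0,0,0,0]]
  ]
}}

```text
clock: 21.85
position: [507.1, 395.6, 30.3]
ee_rot: [1.0, 0.0, 0.002, -0.002]
contact_force: [-0.1, -0.0, 0.4]
gripper_width: 56.8
```

```bash
python3 -c "
from h import *
go(505.8,393.5,11.5,0)
p,d=grab('side','s14'); cv2.imwrite('pics/s14c.png',cv2.resize(p[140:220,250:350,::-1],None,fx=7,fy=7,interpolation=2))
"
```

```text
t 21.85 pos [507.1 395.6  30.3] yaw 0.04 tilt [0.0036 0.0048] F [-0.1 -0.   0.4] w 56.8 j [ 0.91  0.61 -0.18 -0.   -0.78  0.66]
  need d(mm tool) [-1.3  2.2 18.8] rot [-0.0048 -0.0036  0.0006]
```

View pics/s14c.png

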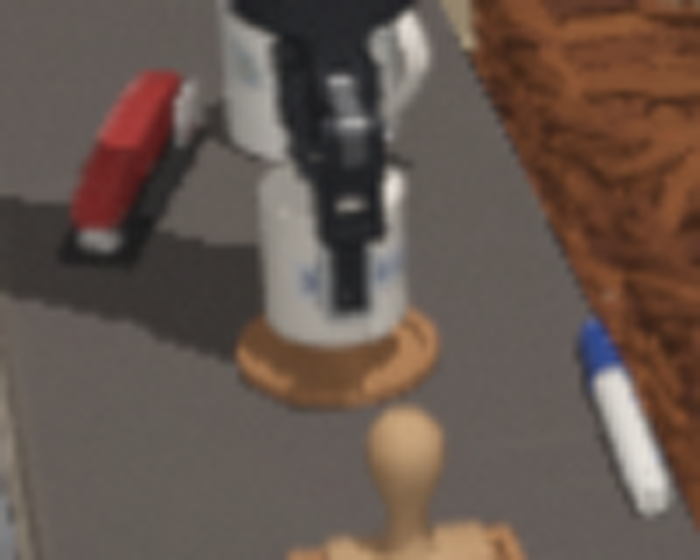

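Request:
{"op": "drive_tool", "data": {
  "moves": [
    [[0.4,-0.001,0.002,0.004,-0.005,-0.004,0],[0.4,0,0,0.007,0,0,0],[0.4,0,0,0,0,0,0],[0.4,0,0,0,0,0,0]]
  ]
}}

```text
clock: 22.3
position: [506.5, 394.0, 19.8]
ee_rot: [1.0, 0.0, 0.0, -0.001]
contact_force: [0.9, 0.9, -0.4]
gripper_width: 56.8
```

```bash
python3 -c "
from h import *
go(505.8,393.5,11.5,0)
"
```

```text
t 22.3 pos [506.5 394.   19.8] yaw 0.04 tilt [0.0008 0.0012] F [ 0.9  0.9 -0.4] w 56.8 j [ 0.91  0.62 -0.18 -0.   -0.77  0.66]
  need d(mm tool) [-0.7  0.6  8.3] rot [-0.0012 -0.0008  0.0007]
```

Request:
{"op": "drive_tool", "data": {
  "moves": [
    [[0.4,-0.001,0,0.003,-0.001,-0.001,0],[0.4,0,0,0.003,0,0,0],[0.4,0,0,0.002,0,0,0],[0.4,0,0,0,0,0,0]]
  ]
}}

```text
clock: 22.7
position: [505.7, 394.4, 11.9]
ee_rot: [1.0, 0.001, 0.0, -0.0]
contact_force: [-0.3, 0.3, 0.9]
gripper_width: 56.8
```

```bash
python3 -c "
from h import *
go(505.8,393.5,11.5,0)
p,d=grab('side','s15'); cv2.imwrite('pics/s15c.png',cv2.resize(p[140:220,250:350,::-1],None,fx=7,fy=7,interpolation=2))
C=cloud('side',d); s=C[(C[...,0]>460)&(C[...,0]<550)&(C[...,1]>350)&(C[...,1]<440)&(C[...,2]>54)&(C[...,2]<70)]; print(np.histogram(s[:,2],bins=range(54,70,2)))
"
```

```text
t 22.7 pos [505.7 394.4  11.9] yaw 0.06 tilt [0.0006 0.0007] F [-0.3  0.3  0.9] w 56.8 j [ 0.91  0.63 -0.19 -0.   -0.75  0.66]
  need d(mm tool) [0.1 0.9 0.4] rot [-0.0007 -0.0006  0.001 ]
(array([ 5,  5, 27, 33,  6,  3,  3]), array([54, 56, 58, 60, 62, 64, 66, 68]))
```

View pics/s15c.png

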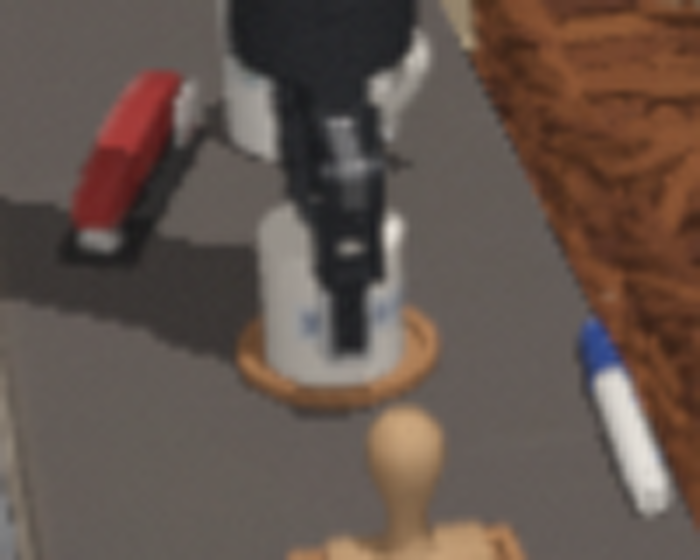

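Request:
{"op": "drive_tool", "data": {
  "moves": [
    [[0.4,0,0,0.001,0,0,0],[0.4,0,0,0,0,0,0],[0.7,0,0,0,0,0,0],[0.85,0,0,0,0,0,0],[1,0,0,0,0,0,0],[1,0,0,0,0,0,0],[1,0,0,0,0,0,0]]
  ]
}}

```text
clock: 23.45
position: [506.1, 394.8, 11.8]
ee_rot: [1.0, 0.001, 0.001, -0.001]
contact_force: [0.9, 0.5, -0.0]
gripper_width: 85.3
```

```bash
python3 -c "
from h import *
go(505.8,393.5,150,0)
"
```

```text
t 23.45 pos [506.1 394.8  11.8] yaw 0.07 tilt [0.0016 0.0018] F [ 0.9  0.5 -0. ] w 85.3 j [ 0.91  0.63 -0.19  0.   -0.75  0.66]
  need d(mm tool) [-1.000e-01  1.100e+00 -1.382e+02] rot [-0.0018 -0.0016  0.0012]
```

Rise straight up, then head back toward the coin roll.

Request:
{"op": "drive_tool", "data": {
  "moves": [
    [[1,0,0.001,-0.01,-0.002,-0.002,0],[1,0,0,-0.02,0,0,0],[1,0,0,-0.02,0,0,0],[1,0,0,-0.03,0,0,0],[1,0,0,-0.03,0,0,0],[1,0,0,-0.03,0,0,0],[1,0,0,-0.015,0,0,0],[1,0,0,0,0,0,0]]
  ]
}}

```text
clock: 24.25
position: [506.7, 393.1, 177.3]
ee_rot: [1.0, 0.001, 0.0, 0.0]
contact_force: [-0.3, -0.3, 1.0]
gripper_width: 85.5
```

```bash
python3 -c "
from h import *
go(463,-307.5,150,0)
p,d=grab('side','s16'); cv2.imwrite('pics/s16c.png',cv2.resize(p[140:220,250:350,::-1],None,fx=7,fy=7,interpolation=2))
cv2.imwrite('pics/s16d.png',cv2.resize(p[320:420,310:440,::-1],None,fx=6,fy=6,interpolation=2))
p,d=grab('top','t16');cv2.imwrite('pics/t16d.png',cv2.resize(p[180:270,425:515,::-1],None,fx=6.6667,fy=6.6667,interpolation=2))
"
```

```text
t 24.25 pos [506.7 393.1 177.3] yaw 0.07 tilt [ 0.0007 -0.0005] F [-0.3 -0.3  1. ] w 85.5 j [ 0.91  0.45 -0.03  0.   -1.09  0.66]
  need d(mm tool) [-44.6 700.6  27.6] rot [ 0.0005 -0.0007  0.0013]
```

View pics/s16c.png

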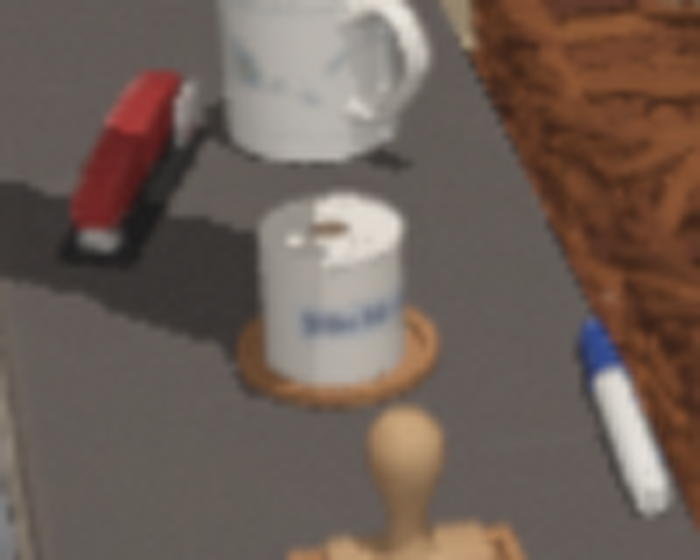

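View pics/s16d.png

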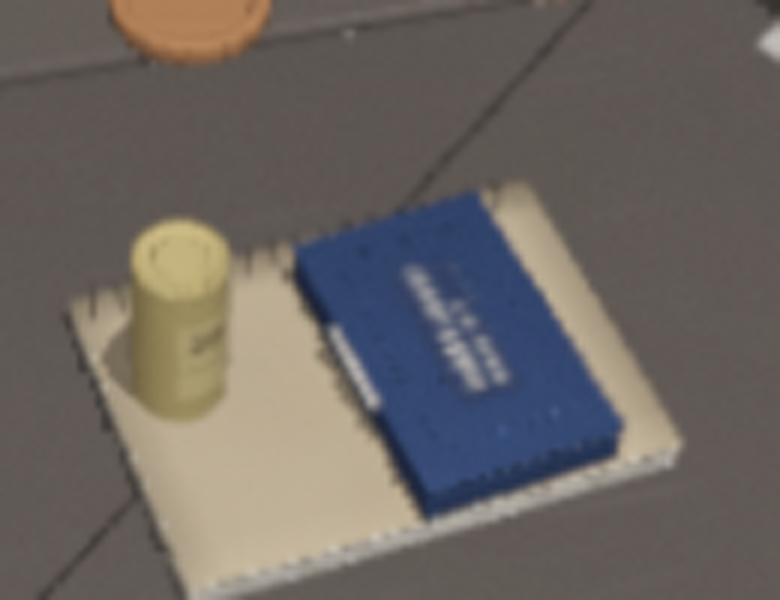

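View pics/t16d.png

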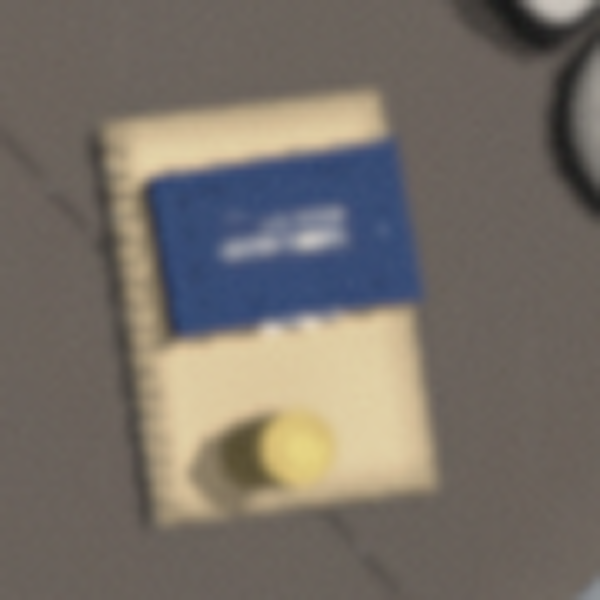

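```bash
python3 - <<'E'
from m import *
m=mask('top','t16',(100,80,30),(125,255,255),(440,190,55,50)); m=cv2.morphologyEx(m,cv2.MORPH_CLOSE,np.ones((9,9)));c=big(m); p=onplane('top',c,26)[:,:2].astype(np.float32); print('ink top',cv2.minAreaRect(p))
m=mask('side','s16',(100,100,30),(125,255,255),(350,340,75,70)); m=cv2.morphologyEx(m,cv2.MORPH_CLOSE,np.ones((9,9)));c=big(m); p=onplane('side',c,26)[:,:2].astype(np.float32); print('ink side',cv2.minAreaRect(p))
f=lambda x,y,z:onplane('side',[((x+.5)/6-.5+310,(y+.5)/6-.5+320)],z)[0].round(1)
q=[f(297,252,26),f(478,193,26),f(622,425,26),f(430,495,26)];print('ink side corners',q,np.mean(q,0))
f2=lambda x,y,z:onplane('top',[((x+.5)/6.6667-.5+425,(y+.5)/6.6667-.5+180)],z)[0].round(1)
q=[f2(148,183,26),f2(175,335,26),f2(424,300,26),f2(395,140,26)];print('ink top corners',q,np.mean(q,0))
m=mask('top','t16',(22,85,150),(32,255,255),(455,235,30,25)); 
print('coin side top',np.mean([f(180,219,66),f(180,297,66),f(132,258,66),f(230,262,66)],0),'coin top',f2(297,449,66))
C=cloud('top',np.load('pics/t16.npy'));s=C[(abs(C[...,2]-65)<3)&(C[...,0]<500)&(C[...,0]>430)&(C[...,1]<-280)&(C[...,1]>-340)];print(s.min(0),s.max(0))
C=cloud('side',np.load('pics/s16.npy'));s=C[(abs(C[...,2]-66)<2)&(C[...,0]<500)&(C[...,0]>430)&(C[...,1]<-280)&(C[...,1]>-340)];print(s.min(0),s.max(0))
for C,n in((cloud('top',np.load('pics/t16.npy')),'t'),(C,'s')):
  s=C[(abs(C[...,2]-26)<2.5)&(C[...,0]<600)&(C[...,0]>490)&(C[...,1]<-255)&(C[...,1]>-385)]; print(n,cv2.minAreaRect(s[:,:2].astype(np.float32)))
E
```

```text
ink top ((540.2008666992188, -316.91485595703125), (55.536773681640625, 92.243896484375), 8.075519561767578)
ink side ((539.9505004882812, -321.8384704589844), (62.05717849731445, 98.02033233642578), 8.45977783203125)
ink side corners [array([ 505.9, -279.3,   26. ]), array([ 564.7, -268.9,   26. ]), array([ 577.4, -358.9,   26. ]), array([ 518.7, -369.5,   26. ])] [ 541.675 -319.15    26.   ]
ink top corners [array([ 560.7, -266.9,   26. ]), array([ 505.4, -275.3,   26. ]), array([ 517.6, -368.1,   26. ]), array([ 576.2, -359.2,   26. ])] [ 539.975 -317.375   26.   ]
coin side top [ 463.5   -307.875   66.   ] coin top [ 462.2 -306.7   66. ]
[ 448.20585161 -319.12123102   62.06226608] [ 473.82590746 -295.14147334   67.82066019]
[ 450.06375742 -320.96455454   64.02780145] [ 476.17974163 -294.61675207   67.79802437]
t ((539.99072265625, -318.61419677734375), (64.05305480957031, 93.99496459960938), 8.057413101196289)
s ((540.2827758789062, -318.4935607910156), (64.79618835449219, 94.31757354736328), 9.975512504577637)
```

Request:
{"op": "drive_tool", "data": {
  "moves": [
    [[1,0,0.025,0,0,0,0],[1,-0.002,0.04,0,0,0,0],[1,-0.002,0.045,0,0,0,0],[1,-0.002,0.045,0,0,0,0],[1,-0.002,0.045,0,0,0,0],[1,-0.002,0.045,0,0,0,0],[1,-0.002,0.045,0,0,0,0],[1,-0.002,0.045,0,0,0,0],[1,-0.002,0.045,0,0,0,0],[1,-0.002,0.045,0,0,0,0],[1,-0.002,0.045,0,0,0,0],[1,-0.002,0.045,0,0,0,0],[1,-0.002,0.045,0,0,0,0],[1,-0.002,0.045,0,0,0,0],[1,-0.002,0.04,0,0,0,0],[1,0,0.02,0,0,0,0],[1,0,0,0,0,0,0],[1,0,0,0,0,0,0]]
  ]
}}

```text
clock: 26.15
position: [460.1, -300.3, 154.9]
ee_rot: [1.0, 0.0, -0.027, 0.006]
contact_force: [-0.3, -0.3, 0.3]
gripper_width: 85.1
```

```bash
python3 -c "
from h import *
go(462.9,-307.3,120,0)
"
```

```text
t 26.15 pos [ 460.1 -300.3  154.9] yaw 0.03 tilt [-0.054  -0.0119] F [-0.3 -0.3  0.3] w 85.1 j [-0.27  0.35 -0.27  0.03 -1.    1.82]
  need d(mm tool) [ 4.6  6.5 34.8] rot [0.0119 0.0541 0.0009]
```

Request:
{"op": "drive_tool", "data": {
  "moves": [
    [[1,0.003,0.006,0,0.012,0.054,0.001],[1,0,0,0,0,0,0],[1,0,0,0.015,0,0,0],[1,0,0,0.02,0,0,0],[1,0,0,0.005,0,0,0],[1,0,0,0,0,0,0],[1,0,0,0,0,0,0]]
  ]
}}

```text
clock: 26.85
position: [463.0, -299.5, 112.3]
ee_rot: [1.0, 0.004, -0.003, -0.001]
contact_force: [-0.4, 0.8, 0.5]
gripper_width: 85.6
```

```bash
python3 -c "
from h import *
go(462.9,-307.3,60,0)
"
```

```text
t 26.85 pos [ 463.  -299.5  112.3] yaw 0.49 tilt [-0.0067  0.0015] F [-0.4  0.8  0.5] w 85.6 j [-0.28  0.38 -0.33  0.   -0.87  1.86]
  need d(mm tool) [ 0.2  7.9 52.3] rot [-0.0016  0.0067  0.0086]
```

Request:
{"op": "drive_tool", "data": {
  "moves": [
    [[1,0,0.008,0,-0.002,0.007,0.008],[1,0,0,0,0,0,0],[1,0,0,0.015,0,0,0],[1,0,0,0.02,0,0,0],[1,0,0,0.015,0,0,0],[1,0,0,0.01,0,0,0],[1,0,0,0,0,0,0],[1,0,0,0,0,0,0]]
  ]
}}

```text
clock: 27.65
position: [467.3, -310.7, 56.3]
ee_rot: [1.0, -0.0, 0.006, 0.003]
contact_force: [0.1, 0.0, 0.6]
gripper_width: 85.5
```

```bash
python3 -c "
from h import *
go(462.9,-307.3,22,0)
"
```

```text
t 27.65 pos [ 467.3 -310.7   56.3] yaw -0.02 tilt [ 0.0119 -0.0057] F [0.1 0.  0.6] w 85.5 j [-0.3   0.46 -0.38  0.   -0.72  1.87]
  need d(mm tool) [-4.8 -3.6 34.2] rot [ 0.0057 -0.0119 -0.0004]
```

Request:
{"op": "drive_tool", "data": {
  "moves": [
    [[1,-0.004,-0.003,0,0.006,-0.012,0],[1,0,0,0,0,0,0],[1,0,0,0.01,0,0,0],[1,0,0,0.012,0,0,0],[1,0,0,0.007,0,0,0],[1,0,0,0,0,0,0],[1,0,0,0,0,0,0]]
  ]
}}

```text
clock: 28.35
position: [464.1, -307.9, 26.5]
ee_rot: [1.0, -0.0, 0.001, 0.0]
contact_force: [-0.4, -0.2, -0.0]
gripper_width: 85.5
```

```bash
python3 -c "
from h import *
go(462.9,-307.3,22,0)
"
```

```text
t 28.35 pos [ 464.1 -307.9   26.5] yaw -0.01 tilt [ 0.0021 -0.0005] F [-0.4 -0.2 -0. ] w 85.5 j [-0.29  0.5  -0.4  -0.   -0.66  1.87]
  need d(mm tool) [-1.2 -0.6  4.5] rot [ 0.0005 -0.0021 -0.0002]
```

Request:
{"op": "drive_tool", "data": {
  "moves": [
    [[1,-0.001,-0.001,0.004,0,-0.002,0],[1,0,0,0,0,0,0],[0.6,0,0,0,0,0,0],[0.5,0,0,0,0,0,0],[0.4,0,0,0,0,0,0],[0.35,0,0,0,0,0,0],[0.3,0,0,0,0,0,0],[0.2,0,0,0,0,0,0],[0.1,0,0,0,0,0,0],[0.1,0,0,0,0,0,0]]
  ]
}}

```text
clock: 29.35
position: [463.8, -307.2, 23.1]
ee_rot: [1.0, -0.0, 0.001, 0.001]
contact_force: [-0.6, 0.6, 0.3]
gripper_width: 26.3
```

```bash
python3 -c "
from h import *
go(462.9,-307.3,22,0)
p,d=grab('side','s17'); cv2.imwrite('pics/s17c.png',cv2.resize(p[300:420,310:440,::-1],None,fx=5,fy=5,interpolation=2))
"
```

```text
t 29.35 pos [ 463.8 -307.2   23.1] yaw -0.01 tilt [ 0.002  -0.0013] F [-0.6  0.6  0.3] w 26.3 j [-0.29  0.51 -0.41  0.   -0.66  1.86]
  need d(mm tool) [-0.9  0.1  1.1] rot [ 0.0013 -0.002  -0.0001]
```

View pics/s17c.png

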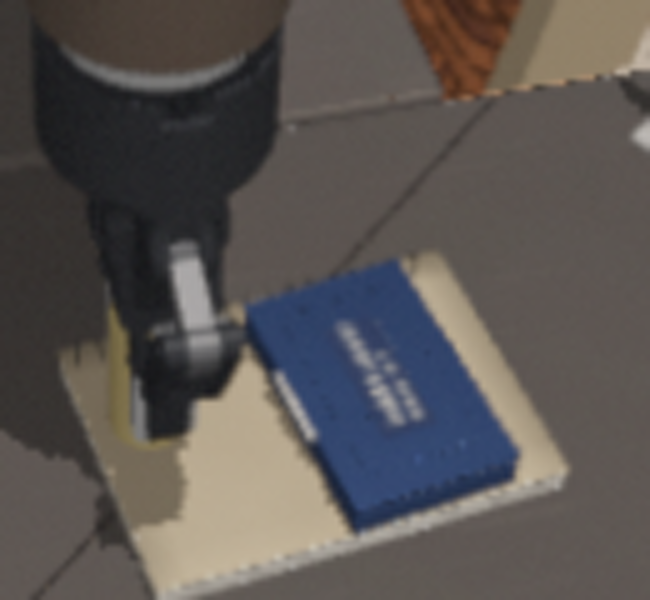

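Request:
{"op": "drive_tool", "data": {
  "moves": [
    [[0.1,0,0,-0.004,0,0,0],[0.1,0,0,-0.01,0,0,0],[0.1,0,0,-0.02,0,0,0],[0.1,0,0,-0.02,0,0,0],[0.1,0,0,-0.005,0,0,0],[0.1,0.003,-0.015,0,0,0,0],[0.1,0.007,-0.025,0,0,0,0],[0.1,0.007,-0.03,0,0,0,0],[0.1,0.007,-0.03,0,0,0,0],[0.1,0.007,-0.025,0,0,0,0],[0.1,0.005,-0.015,0,0,0,0],[0.1,0,-0.005,0,0,0,0],[0.1,0,0,0,0,0,0]]
  ]
}}

```text
clock: 30.7
position: [495.6, -151.7, 80.3]
ee_rot: [1.0, -0.002, -0.005, -0.002]
contact_force: [0.5, -0.6, -1.3]
gripper_width: 26.3
```

```bash
python3 -c "
from h import *
go(505,-150.4,50,0)
"
```

```text
t 30.7 pos [ 495.6 -151.7   80.3] yaw -0.2 tilt [-0.0096  0.0039] F [ 0.5 -0.6 -1.3] w 26.3 j [ 0.01  0.38 -0.44 -0.01 -0.76  1.56]
  need d(mm tool) [ 9.7 -1.2 30.2] rot [-0.0038  0.0096 -0.0035]
```

Request:
{"op": "drive_tool", "data": {
  "moves": [
    [[0.1,0.009,-0.001,0,-0.004,0.01,-0.004],[0.1,0,0,0,0,0,0],[0.1,0,0,0.01,0,0,0],[0.1,0,0,0.015,0,0,0],[0.1,0,0,0.01,0,0,0],[0.1,0,0,0,0,0,0],[0.1,0,0,0,0,0,0]]
  ]
}}

```text
clock: 31.4
position: [503.6, -153.8, 41.6]
ee_rot: [1.0, -0.002, -0.001, 0.0]
contact_force: [-0.2, -0.0, -2.9]
gripper_width: 25.8
```

```bash
python3 -c "
from h import *
go(505,-150.4,16,0)
"
```

```text
t 31.4 pos [ 503.6 -153.8   41.6] yaw -0.26 tilt [-0.0014 -0.0006] F [-0.2 -0.  -2.9] w 25.8 j [ 0.01  0.44 -0.46  0.   -0.67  1.55]
  need d(mm tool) [ 1.4 -3.4 25.6] rot [ 0.0006  0.0014 -0.0046]
```

Request:
{"op": "drive_tool", "data": {
  "moves": [
    [[0.1,0.001,-0.003,0,0.001,0.001,-0.005],[0.1,0,0,0,0,0,0],[0.1,0,0,0.007,0,0,0],[0.1,0,0,0.006,0,0,0],[0.1,0,0,0,0,0,0],[0.1,0,0,0,0,0,0]]
  ]
}}

```text
clock: 32.0
position: [505.7, -150.7, 28.8]
ee_rot: [1.0, 0.0, 0.001, -0.0]
contact_force: [-0.1, -0.4, -2.5]
gripper_width: 26.1
```

```bash
python3 -c "
from h import *
go(505,-150.4,16,0)
p,d=grab('side','s18'); cv2.imwrite('pics/s18c.png',cv2.resize(p[270:350,300:400,::-1],None,fx=7,fy=7,interpolation=2))
"
```

```text
t 32.0 pos [ 505.7 -150.7   28.8] yaw 0.05 tilt [0.0027 0.0004] F [-0.1 -0.4 -2.5] w 26.1 j [ 0.02  0.46 -0.47 -0.   -0.63  1.55]
  need d(mm tool) [-0.8 -0.3 12.8] rot [-0.0004 -0.0027  0.0008]
```

View pics/s18c.png

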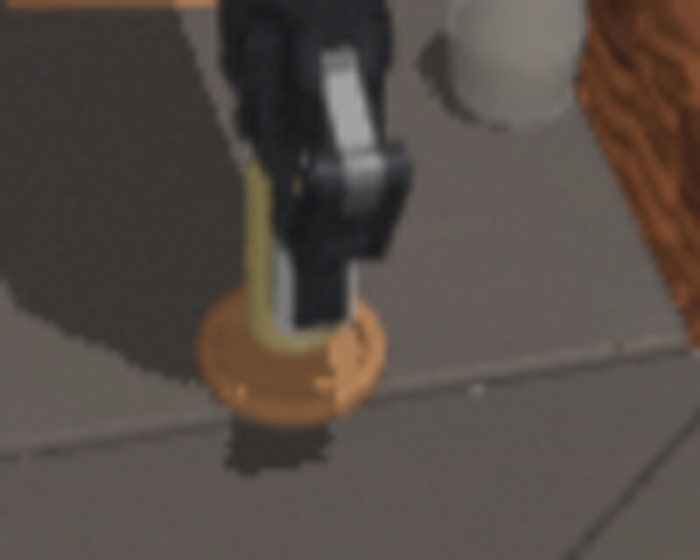

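Request:
{"op": "drive_tool", "data": {
  "moves": [
    [[0.1,-0.001,0,0.004,0,-0.003,0.001],[0.1,0,0,0.004,0,0,0],[0.1,0,0,0.002,0,0,0],[0.1,0,0,0,0,0,0]]
  ]
}}

```text
clock: 32.45
position: [504.7, -150.7, 18.0]
ee_rot: [1.0, -0.0, -0.0, -0.0]
contact_force: [1.8, 0.3, -2.5]
gripper_width: 26.2
```

```bash
python3 -c "
from h import *
go(505,-150.4,16,0)
p,d=grab('side','s19'); cv2.imwrite('pics/s19c.png',cv2.resize(p[270:350,300:400,::-1],None,fx=7,fy=7,interpolation=2))
f=lambda x,y,z:onplane('side',[((x+.5)/7-.5+300,(y+.5)/7-.5+270)],z)[0].round(1)
print(f(247,250,33),f(350,250,33))
"
```

```text
t 32.45 pos [ 504.7 -150.7   18. ] yaw -0.01 tilt [-0.0003  0.0004] F [ 1.8  0.3 -2.5] w 26.2 j [ 0.02  0.48 -0.48 -0.   -0.61  1.55]
  need d(mm tool) [ 0.3 -0.3  2. ] rot [-0.0004  0.0003 -0.0003]
[ 495. -136.   33.] [ 523.4 -142.2   33. ]
```

View pics/s19c.png

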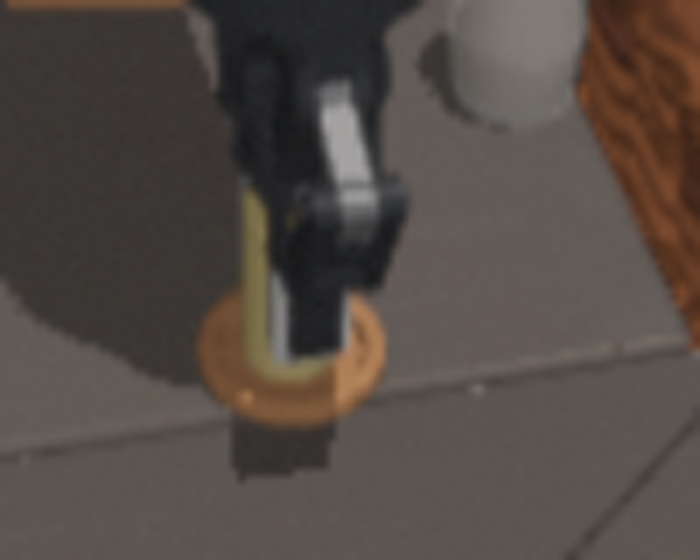

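Request:
{"op": "drive_tool", "data": {
  "moves": [
    [[0.1,0,0,0.001,0,0,0],[0.1,0,0,0.001,0,0,0],[0.1,0,0,0,0,0,0]]
  ]
}}

```text
clock: 32.8
position: [505.1, -150.7, 16.6]
ee_rot: [1.0, 0.0, 0.0, -0.0]
contact_force: [-0.5, -0.0, -1.2]
gripper_width: 26.1
```

```bash
python3 -c "
from h import *
go(505,-150.4,16,0)
"
```

```text
t 32.8 pos [ 505.1 -150.7   16.6] yaw 0.0 tilt [0.0006 0.0002] F [-0.5 -0.  -1.2] w 26.1 j [ 0.02  0.48 -0.48 -0.   -0.61  1.55]
  need d(mm tool) [-0.2 -0.3  0.6] rot [-0.0002 -0.0006  0.0001]
```

Request:
{"op": "drive_tool", "data": {
  "moves": [
    [[0.1,0,0,0.001,0,0,0],[0.1,0,0,0,0,0,0]]
  ]
}}

```text
clock: 33.0
position: [505.5, -150.7, 16.7]
ee_rot: [1.0, 0.0, 0.001, 0.0]
contact_force: [0.6, -0.1, -2.5]
gripper_width: 26.2
```

```bash
python3 -c "
from h import *
go(505,-150.4,16,0)
"
```

```text
t 33.0 pos [ 505.5 -150.7   16.7] yaw 0.03 tilt [ 0.0014 -0.    ] F [ 0.6 -0.1 -2.5] w 26.2 j [ 0.02  0.48 -0.48  0.   -0.6   1.55]
  need d(mm tool) [-0.5 -0.3  0.7] rot [ 0.     -0.0014  0.0006]
```

Request:
{"op": "drive_tool", "data": {
  "moves": [
    [[0.1,-0.001,0,0.001,0,-0.001,0],[0.4,0,0,0,0,0,0],[0.6,0,0,0,0,0,0],[0.8,0,0,0,0,0,0],[1,0,0,0,0,0,0],[1,0,0,0,0,0,0],[1,0,0,0,0,0,0]]
  ]
}}

```text
clock: 33.7
position: [506.0, -150.9, 16.4]
ee_rot: [1.0, 0.001, 0.002, 0.0]
contact_force: [-0.8, 0.9, -0.1]
gripper_width: 85.5
```

```bash
python3 -c "
from h import *
go(505,-150.4,130,0)
p,d=grab('side','s20'); cv2.imwrite('pics/s20c.png',cv2.resize(p[270:350,300:400,::-1],None,fx=7,fy=7,interpolation=2))
"
```

```text
t 33.7 pos [ 506.  -150.9   16.4] yaw 0.07 tilt [ 0.0038 -0.0005] F [-0.8  0.9 -0.1] w 85.5 j [ 0.02  0.48 -0.48  0.   -0.6   1.55]
  need d(mm tool) [  -0.6   -0.4 -113.6] rot [ 0.0005 -0.0038  0.0013]
```

View pics/s20c.png

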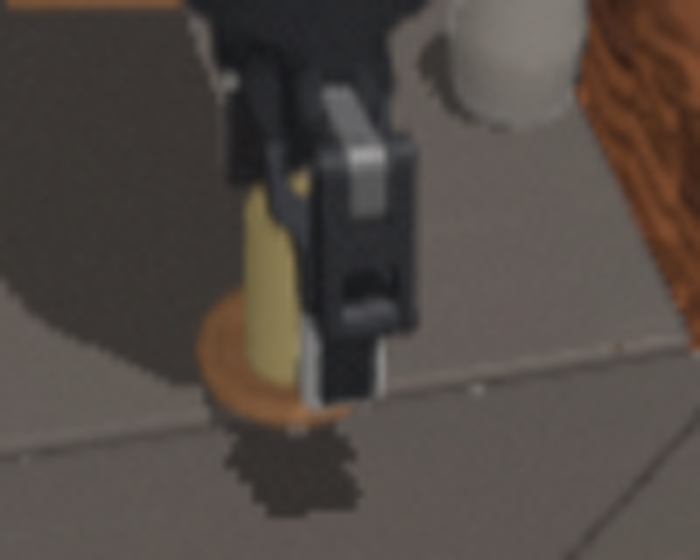

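Request:
{"op": "drive_tool", "data": {
  "moves": [
    [[1,0,0,-0.01,0,-0.004,0],[1,0,0,-0.02,0,0,0],[1,0,0,-0.03,0,0,0],[1,0,0,-0.03,0,0,0],[1,0.005,0.02,-0.01,0,0,0],[1,0.01,0.04,0,0,0,0],[1,0.01,0.04,0,0,0,0],[1,0.005,0.035,0,0,0,0.05],[1,0,0.01,0,0,0,0.12],[1,0,0,0,0,0,0.14],[1,0,0,0,0,0,0.14],[1,0,0,0,0,0,0.14],[1,0,0,0,0,0,0.14],[1,0,0,0,0,0,0.14],[1,0,0,0,0,0,0.14],[1,0,0,0,0,0,0.14],[1,0,0,0,0,0,0.14],[1,0,0,0,0,0,0.12],[1,0,0,0,0,0,0],[1,0,0,0,0,0,0]]
  ]
}}

```text
clock: 35.75
position: [537.9, -303.5, 137.0]
ee_rot: [0.744, -0.668, 0.005, -0.001]
contact_force: [-0.1, 0.6, 0.1]
gripper_width: 85.0
```

```bash
python3 -c "
from h import *
go(540.3,-318.5,80,-81.7)
p,d=grab('side','s21'); cv2.imwrite('pics/s21c.png',cv2.resize(p[270:430,300:440,::-1],None,fx=4,fy=3.7,interpolation=2))
C=cloud('side',d); s=C[(C[...,0]>475)&(C[...,0]<535)&(C[...,1]>-175)&(C[...,1]<-125)]; t=s[abs(s[:,2]-59)<2.5]; print(len(t),t.min(0),t.max(0))
"
```

```text
t 35.75 pos [ 537.9 -303.5  137. ] yaw -83.81 tilt [ 0.0094 -0.0058] F [-0.1  0.6  0.1] w 85.0 j [-0.25  0.45 -0.15  0.   -0.97  0.36]
  need d(mm tool) [14.8 -0.3 57.1] rot [-0.0086 -0.0069 -0.0368]
40 [ 491.02205076 -163.48075525   56.58595917] [ 502.28871216 -137.77513127   60.12297564]
```

View pics/s21c.png

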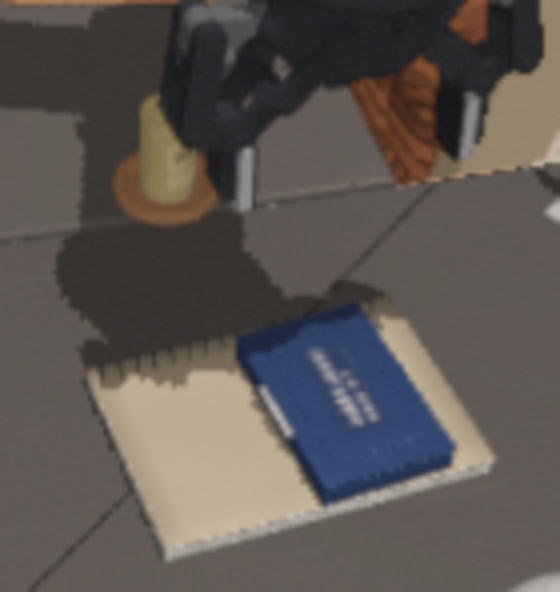

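Request:
{"op": "drive_tool", "data": {
  "moves": [
    [[1,0.014,0,0,-0.009,-0.007,-0.037],[1,0,0,0,0,0,0],[1,0,0,0.015,0,0,0],[1,0,0,0.025,0,0,0],[1,0,0,0.02,0,0,0],[1,0,0,0.01,0,0,0],[1,0,0,0,0,0,0],[1,0,0,0,0,0,0]]
  ]
}}

```text
clock: 36.6
position: [540.4, -316.7, 67.7]
ee_rot: [0.759, -0.651, 0.002, -0.001]
contact_force: [0.7, -1.0, 0.5]
gripper_width: 85.0
```

```bash
python3 -c "
from h import *
go(540.3,-318.5,35,-81.7)
"
```

```text
t 36.6 pos [ 540.4 -316.7   67.7] yaw -81.22 tilt [ 0.0033 -0.0011] F [ 0.7 -1.   0.5] w 85.0 j [-0.27  0.54 -0.19  0.   -0.84  0.43]
  need d(mm tool) [ 1.7  0.4 32.7] rot [-0.0031 -0.0015  0.0084]
```

```bash
python3 - <<'E'
from h import *
def zy(px,s,x0,y0,y):
    o,r=rays('side',[((px[0]+.5)/s-.5+x0,(px[1]+.5)/s-.5+y0)]); t=(y-o[1])/r[0,1]; return (o+t*r[0]).round(1)
print('w57 tcp34.5',zy((380,423),5,310,300,-316.9-28.5),zy((395,428),5,310,300,-316.9-29.5))
print('w85 tcp16.4',zy((303,405),7,300,270,-150.9-42.6))
print('w26 tcp18',zy((275,360),7,300,270,-150.7-13))
E
```

```text
w57 tcp34.5 [ 532.8 -345.4   38. ] [ 537.9 -346.4   35.3]
w85 tcp16.4 [ 497.3 -193.5   27.7]
w26 tcp18 [ 496.7 -163.7   16.1]
```

Request:
{"op": "drive_tool", "data": {
  "moves": [
    [[1,0.002,0,0,-0.003,-0.002,0.008],[1,0,0,0.015,0,0,0],[1,0,0,0.015,0,0,0],[1,0,0,0.008,0,0,0],[1,0,0,0,0,0,0],[1,0,0,0,0,0,0]]
  ]
}}

```text
clock: 37.2
position: [545.3, -320.8, 35.4]
ee_rot: [0.757, -0.654, 0.006, -0.002]
contact_force: [-1.3, 1.0, -0.2]
gripper_width: 85.4
```

```bash
python3 -c "
from h import *
go(540.3,-318.5,10,-81.7)
p,d=grab('side','s22'); cv2.imwrite('pics/s22c.png',cv2.resize(p[300:420,310:440,::-1],None,fx=5,fy=5,interpolation=2))
"
```

```text
t 37.2 pos [ 545.3 -320.8   35.4] yaw -81.67 tilt [ 0.0111 -0.0041] F [-1.3  1.  -0.2] w 85.4 j [-0.28  0.58 -0.21  0.   -0.77  0.42]
  need d(mm tool) [-3.1  4.9 25.3] rot [-0.0104 -0.0056  0.0005]
```

View pics/s22c.png

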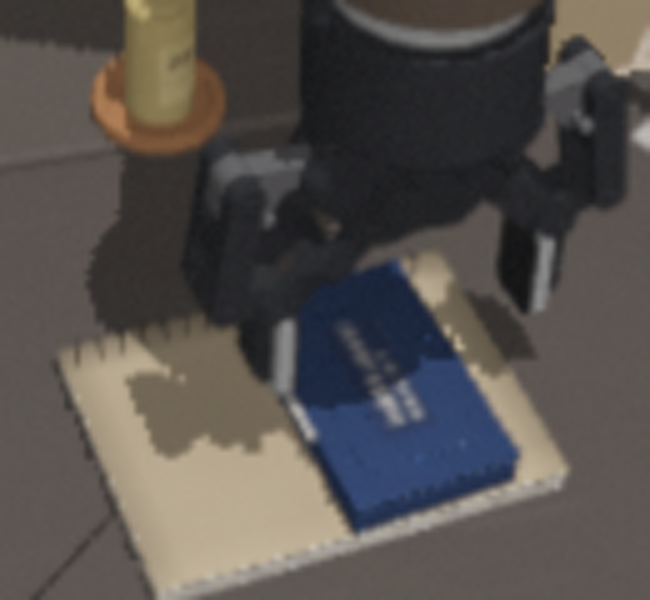

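Request:
{"op": "drive_tool", "data": {
  "moves": [
    [[1,-0.003,0.005,0,-0.01,-0.006,0],[1,0,0,0,0,0,0],[1,0,0,0.006,0,0,0],[1,0,0,0.006,0,0,0],[1,0,0,0,0,0,0],[1,0,0,0,0,0,0]]
  ]
}}

```text
clock: 37.85
position: [540.4, -318.6, 24.3]
ee_rot: [0.757, -0.654, 0.001, -0.001]
contact_force: [0.6, 0.3, 0.3]
gripper_width: 85.2
```

```bash
python3 -c "
from h import *
go(540.3,-318.5,10,-81.7)
"
```

```text
t 37.85 pos [ 540.4 -318.6   24.3] yaw -81.67 tilt [ 0.0025 -0.0002] F [0.6 0.3 0.3] w 85.2 j [-0.28  0.59 -0.22 -0.   -0.75  0.42]
  need d(mm tool) [-0.1  0.1 14.3] rot [-0.0025 -0.0006  0.0006]
```

Request:
{"op": "drive_tool", "data": {
  "moves": [
    [[1,0,0,0.005,-0.003,-0.001,0],[1,0,0,0.005,0,0,0],[1,0,0,0.003,0,0,0],[1,0,0,0,0,0,0],[1,0,0,0,0,0,0]]
  ]
}}

```text
clock: 38.35
position: [540.3, -318.6, 9.5]
ee_rot: [0.757, -0.654, -0.001, 0.0]
contact_force: [-0.2, -0.3, 0.5]
gripper_width: 85.2
```

```bash
python3 -c "
from h import *
go(540.3,-318.5,10,-81.7)
"
```

```text
t 38.35 pos [ 540.3 -318.6    9.5] yaw -81.66 tilt [-0.0017  0.0006] F [-0.2 -0.3  0.5] w 85.2 j [-0.28  0.62 -0.23 -0.   -0.73  0.42]
  need d(mm tool) [-0.1 -0.  -0.5] rot [0.0016 0.0009 0.0007]
```

Excellent. Close.

Request:
{"op": "drive_tool", "data": {
  "moves": [
    [[0.9,0,0,0,0,0,0],[0.85,0,0,0,0,0,0],[0.8,0,0,0,0,0,0],[0.75,0,0,0,0,0,0],[0.7,0,0,0,0,0,0],[0.6,0,0,0,0,0,0],[0.5,0,0,0,0,0,0],[0.5,0,0,0,0,0,0]]
  ]
}}

```text
clock: 39.15
position: [541.0, -318.8, 10.7]
ee_rot: [0.757, -0.654, 0.0, -0.0]
contact_force: [-0.5, 0.4, 0.6]
gripper_width: 59.3
```

```bash
python3 -c "
from h import *
go(540.3,-318.5,10,-81.7)
p,d=grab('side','s23'); cv2.imwrite('pics/s23c.png',cv2.resize(p[300:420,310:440,::-1],None,fx=5,fy=5,interpolation=2))
"
```

```text
t 39.15 pos [ 541.  -318.8   10.7] yaw -81.65 tilt [ 0.0004 -0.0001] F [-0.5  0.4  0.6] w 59.3 j [-0.28  0.61 -0.23 -0.   -0.73  0.42]
  need d(mm tool) [-0.4  0.6  0.7] rot [-0.0004 -0.0002  0.0008]
```

View pics/s23c.png

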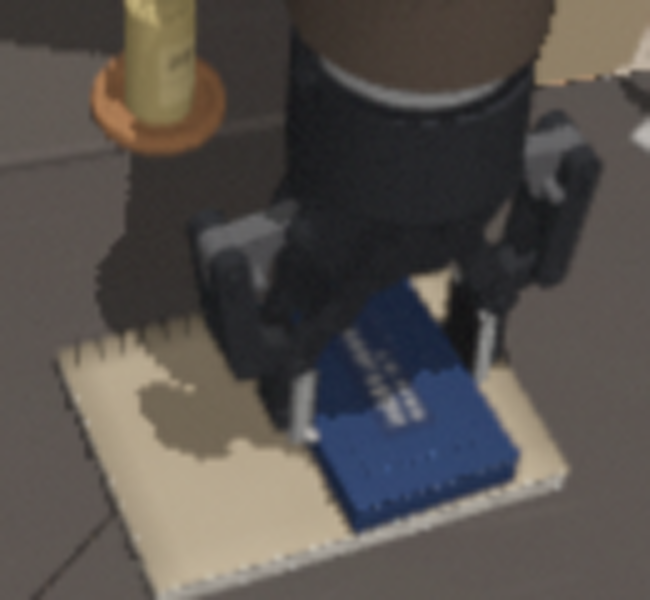

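Request:
{"op": "drive_tool", "data": {
  "moves": [
    [[0.4,0,0,0,0,0,0],[0.4,0,0,-0.003,0,0,0],[0.4,0,0,-0.006,0,0,0],[0.4,0,0,-0.01,0,0,0],[0.4,0,0,-0.01,0,0,0],[0.4,0,0,0,0,0,0]]
  ]
}}

```text
clock: 39.8
position: [540.6, -318.7, 41.6]
ee_rot: [0.757, -0.654, -0.0, 0.0]
contact_force: [0.4, 0.1, -0.6]
gripper_width: 59.2
```

```bash
python3 -c "
from h import *
go(540.3,-318.5,10,-81.7)
p,d=grab('side','s24'); cv2.imwrite('pics/s24c.png',cv2.resize(p[300:420,310:440,::-1],None,fx=5,fy=5,interpolation=2))
"
```

```text
t 39.8 pos [ 540.6 -318.7   41.6] yaw -81.67 tilt [-0.0007  0.0004] F [ 0.4  0.1 -0.6] w 59.2 j [-0.28  0.57 -0.2  -0.   -0.79  0.42]
  need d(mm tool) [-0.2  0.2 31.6] rot [0.0007 0.0005 0.0005]
```

View pics/s24c.png

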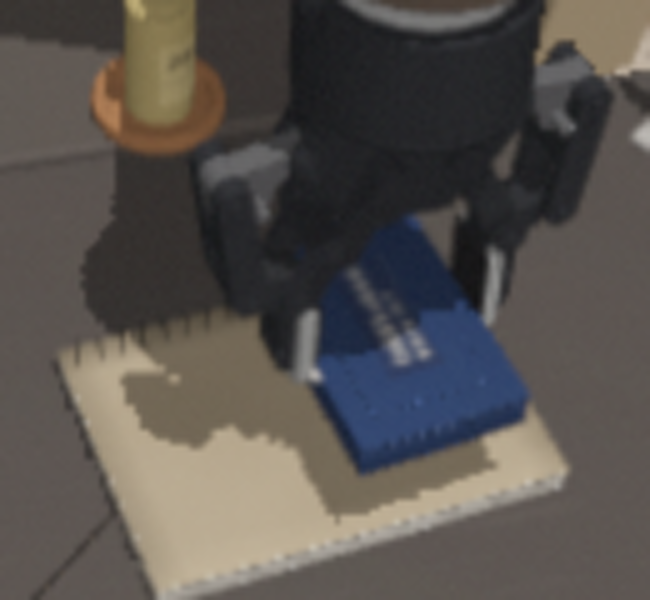

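Request:
{"op": "drive_tool", "data": {
  "moves": [
    [[0.4,0,0,-0.015,0,0,0],[0.4,0,0,-0.025,0,0,0],[0.4,0,0,-0.025,0,0,0],[0.4,0,0,-0.015,0,0,-0.05],[0.4,0,0,0,0,0,-0.1],[0.4,0,0,0,0,0,-0.12],[0.4,0,0,0,0,0,-0.12],[0.4,0,0,0,0,0,-0.12],[0.4,0,0,0,0,0,-0.12],[0.4,0,0,0,0,0,-0.12],[0.4,0,0,0,0,0,-0.12],[0.4,0,0,0,0,0,-0.12],[0.4,0,0,0,0,0,-0.12],[0.4,0,0,0,0,0,-0.08],[0.4,0,0,0,0,0,-0.03],[0.4,0,0,0,0,0,0]]
  ]
}}

```text
clock: 41.45
position: [535.8, -316.2, 120.9]
ee_rot: [0.997, -0.078, -0.005, -0.003]
contact_force: [0.9, -0.4, -0.7]
gripper_width: 59.0
```

```bash
python3 -c "
from h import *
go(517.3,47,125,-11.7)
p,d=grab('side','s25'); cv2.imwrite('pics/s25c.png',cv2.resize(p[260:400,310:460,::-1],None,fx=4.2,fy=4.2,interpolation=2))
"
```

```text
t 41.45 pos [ 535.8 -316.2  120.9] yaw -8.99 tilt [-0.0089  0.0069] F [ 0.9 -0.4 -0.7] w 59.0 j [-0.28  0.48 -0.13 -0.01 -0.97  1.69]
  need d(mm tool) [ -75.1 -355.9   -1.4] rot [-0.0052  0.01    0.0473]
```

View pics/s25c.png

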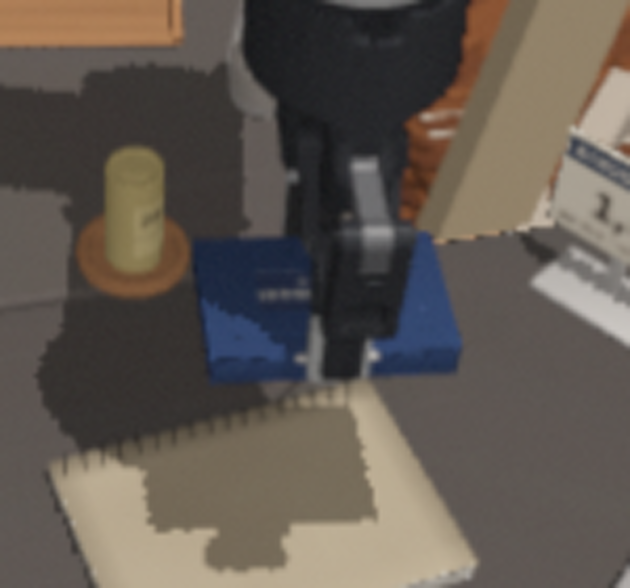

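Request:
{"op": "drive_tool", "data": {
  "moves": [
    [[0.4,0,0,0,-0.005,0.01,0.047],[0.4,-0.003,-0.015,0,0,0,0],[0.4,-0.006,-0.03,0,0,0,0],[0.4,-0.008,-0.035,0,0,0,0],[0.4,-0.008,-0.035,0,0,0,0],[0.4,-0.008,-0.035,0,0,0,0],[0.4,-0.008,-0.035,0,0,0,0],[0.4,-0.008,-0.035,0,0,0,0],[0.4,-0.008,-0.035,0,0,0,0],[0.4,-0.006,-0.03,0,0,0,0],[0.4,-0.004,-0.02,0,0,0,0],[0.4,-0.001,-0.005,0,0,0,0],[0.4,0,0,0,0,0,0],[0.4,0,0,0,0,0,0]]
  ]
}}

```text
clock: 42.9
position: [529.9, 19.7, 121.2]
ee_rot: [0.995, -0.102, -0.0, -0.001]
contact_force: [-0.3, 0.5, -0.6]
gripper_width: 59.2
```

```bash
python3 -c "
from h import *
go(517.3,47,80,-11.7)
"
```

```text
t 42.9 pos [529.9  19.7 121.2] yaw -11.67 tilt [0.     0.0023] F [-0.3  0.5 -0.6] w 59.2 j [ 0.34  0.34 -0.37 -0.   -0.86  1.03]
  need d(mm tool) [-17.9 -24.1  41.3] rot [-0.0023  0.0005  0.0005]
```

Request:
{"op": "drive_tool", "data": {
  "moves": [
    [[0.4,-0.009,-0.012,0,-0.002,0,0],[0.4,-0.008,-0.011,0,0,0,0],[0.4,0,0,0,0,0,0],[0.4,0,0,0.015,0,0,0],[0.4,0,0,0.015,0,0,0],[0.4,0,0,0.01,0,0,0],[0.4,0,0,0,0,0,0],[0.4,0,0,0,0,0,0]]
  ]
}}

```text
clock: 43.7
position: [518.1, 42.0, 80.7]
ee_rot: [0.994, -0.105, 0.0, -0.0]
contact_force: [0.2, 0.8, -0.5]
gripper_width: 59.3
```

```bash
python3 - <<'E'
from m import *
go(517.3,47,40,-11.7)
p,d=grab('side','s26'); cv2.imwrite('pics/s26c.png',cv2.resize(p[200:310,260:400,::-1],None,fx=5,fy=5,interpolation=2))
s0=arm.read_state(); zt=s0['position'][2]-0.7+16
C=cloud('side',d); m=mask('side','s26',(100,60,15),(125,255,255),(270,200,110,110))
s=C[(m>0)&(C[...,2]>zt-6)&(C[...,2]<zt+6)]; print(zt,len(s))
A=np.c_[s[:,:2]-s[:,:2].mean(0),np.ones(len(s))]; t=s[np.abs(s[:,2]-np.median(s[:,2]))<4]
A=np.c_[t[:,:2]-t[:,:2].mean(0),np.ones(len(t))]; print('plane',np.linalg.lstsq(A,t[:,2],rcond=None)[0])
print(cv2.minAreaRect(t[:,:2].astype(np.float32)))
E
```

```text
t 43.7 pos [518.1  42.   80.7] yaw -12.05 tilt [0.001  0.0001] F [ 0.2  0.8 -0.5] w 59.3 j [ 0.39  0.37 -0.45  0.   -0.75  0.97]
  need d(mm tool) [-1.9 -4.7 40.7] rot [-0.0003 -0.0009 -0.0062]
96.1120442920786 458
plane [1.52517987e-03 7.41245258e-03 9.56245839e+01]
((518.2503662109375, 41.162010192871094), (63.68955993652344, 91.39126586914062), 75.79042053222656)
```

View pics/s26c.png

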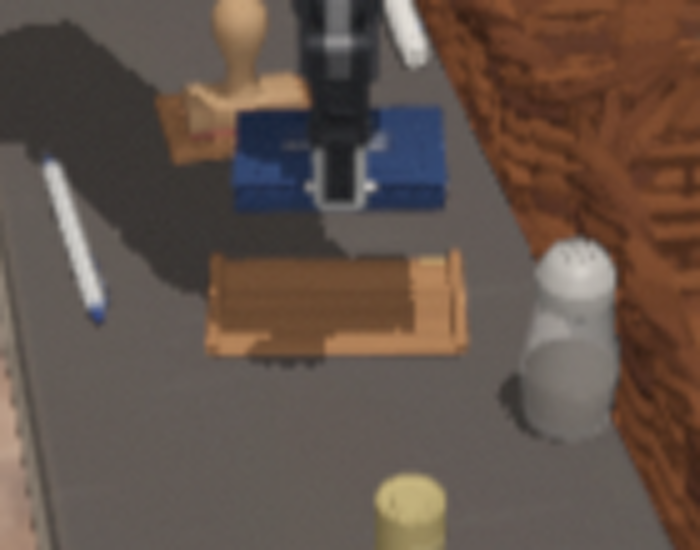

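Request:
{"op": "drive_tool", "data": {
  "moves": [
    [[0.4,-0.002,-0.004,0,0,-0.001,-0.006],[0.4,0,0,0,0,0,0],[0.4,0,0,0.015,0,0,0],[0.4,0,0,0.02,0,0,0],[0.4,0,0,0.01,0,0,0],[0.4,0,0,0,0,0,0],[0.4,0,0,0,0,0,0]]
  ]
}}

```text
clock: 44.45
position: [520.3, 48.3, 38.6]
ee_rot: [0.995, -0.101, 0.004, -0.002]
contact_force: [0.1, 0.6, -1.7]
gripper_width: 59.1
```

```bash
python3 - <<'E'
from m import *
go(517.3,46.5,15,-11.7)
p,d=grab('side','s27'); cv2.imwrite('pics/s27c.png',cv2.resize(p[230:290,280:380,::-1],None,fx=7,fy=7,interpolation=2))
E
```

```text
t 44.45 pos [520.3  48.3  38.6] yaw -11.58 tilt [0.0088 0.0032] F [ 0.1  0.6 -1.7] w 59.1 j [ 0.4   0.44 -0.48  0.   -0.64  0.96]
  need d(mm tool) [-2.8  2.5 23.6] rot [-0.0049 -0.0079  0.0021]
```

View pics/s27c.png

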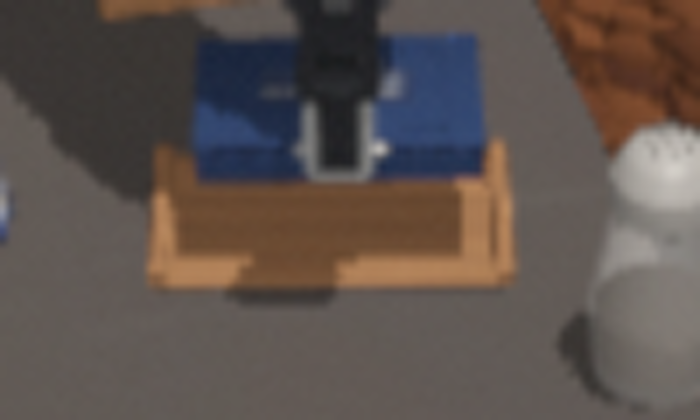

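Request:
{"op": "drive_tool", "data": {
  "moves": [
    [[0.4,-0.003,0.002,0,-0.005,-0.008,0.002],[0.4,0,0,0,0,0,0],[0.4,0,0,0.01,0,0,0],[0.4,0,0,0.01,0,0,0],[0.4,0,0,0,0,0,0],[0.4,0,0,0,0,0,0]]
  ]
}}

```text
clock: 45.1
position: [517.9, 47.2, 18.8]
ee_rot: [0.995, -0.102, 0.001, -0.001]
contact_force: [-0.0, -0.4, -1.2]
gripper_width: 59.7
```

```bash
python3 - <<'E'
from m import *
go(517.3,46.5,4,-11.7)
p,d=grab('side','s28'); cv2.imwrite('pics/s28c.png',cv2.resize(p[230:290,280:380,::-1],None,fx=7,fy=7,interpolation=2))
E
```

```text
t 45.1 pos [517.9  47.2  18.8] yaw -11.7 tilt [0.0028 0.001 ] F [-0.  -0.4 -1.2] w 59.7 j [ 0.4   0.47 -0.5   0.   -0.6   0.96]
  need d(mm tool) [-0.5  0.8 14.8] rot [-0.0016 -0.0026  0.    ]
```

View pics/s28c.png

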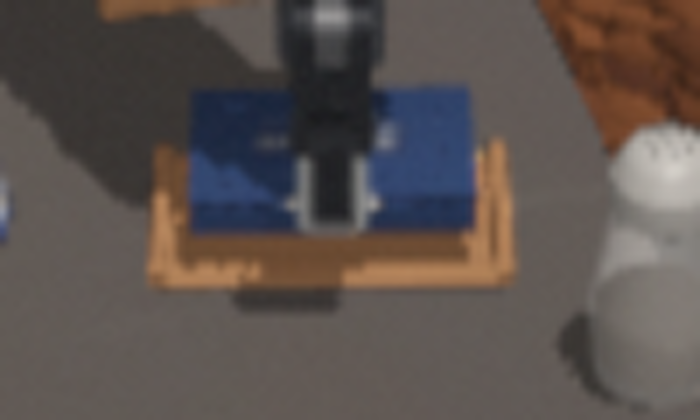

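Request:
{"op": "drive_tool", "data": {
  "moves": [
    [[0.4,-0.001,0.001,0.004,-0.002,-0.003,0],[0.4,0,0,0.004,0,0,0],[0.4,0,0,0.003,0,0,0],[0.4,0,0,0,0,0,0]]
  ]
}}

```text
clock: 45.55
position: [516.6, 46.4, 6.9]
ee_rot: [0.995, -0.102, -0.0, 0.0]
contact_force: [-0.9, 0.7, -0.4]
gripper_width: 59.4
```

```bash
python3 - <<'E'
from m import *
go(517.3,46.5,4,-11.7)
E
```

```text
t 45.55 pos [516.6  46.4   6.9] yaw -11.71 tilt [-0.0007 -0.0004] F [-0.9  0.7 -0.4] w 59.4 j [ 0.4   0.49 -0.51  0.   -0.57  0.96]
  need d(mm tool) [ 0.6 -0.3  2.9] rot [ 0.0005  0.0006 -0.0001]
```

Request:
{"op": "drive_tool", "data": {
  "moves": [
    [[0.4,0.001,0,0.0015,0,0,0],[0.4,0,0,0.001,0,0,0],[0.4,0,0,0,0,0,0]]
  ]
}}

```text
clock: 45.85
position: [517.9, 46.2, 4.3]
ee_rot: [0.995, -0.102, -0.0, 0.0]
contact_force: [-0.5, -1.0, -1.1]
gripper_width: 59.3
```

```bash
python3 - <<'E'
from m import *
go(517.3,46.5,4,-11.7)
p,d=grab('side','s29'); cv2.imwrite('pics/s29c.png',cv2.resize(p[230:290,280:380,::-1],None,fx=7,fy=7,interpolation=2))
C=cloud('side',d); m=mask('side','s29',(100,60,15),(125,255,255),(290,230,80,50))
s=C[m>0]; s=s[(s[:,2]>10)&(s[:,2]<26)]; print(np.histogram(s[:,2],bins=range(10,27))); t=s[s[:,2]>16.5]; print(np.median(t,0),cv2.minAreaRect(t[:,:2].astype(np.float32)))
E
```

```text
t 45.85 pos [517.9  46.2   4.3] yaw -11.7 tilt [-0.0004 -0.0003] F [-0.5 -1.  -1.1] w 59.3 j [ 0.4   0.49 -0.51  0.   -0.57  0.96]
  need d(mm tool) [-0.6 -0.1  0.3] rot [0.0004 0.0003 0.0001]
(array([  8,  14,   7,  15,   9,   8,  24,  59, 121, 121,  90,  30,   5,
         1,   0,   0]), array([10, 11, 12, 13, 14, 15, 16, 17, 18, 19, 20, 21, 22, 23, 24, 25, 26]))
[510.33207673  43.94143956  19.16857314] ((518.1957397460938, 45.71274948120117), (64.19274139404297, 91.52821350097656), 78.63227081298828)
```

View pics/s29c.png

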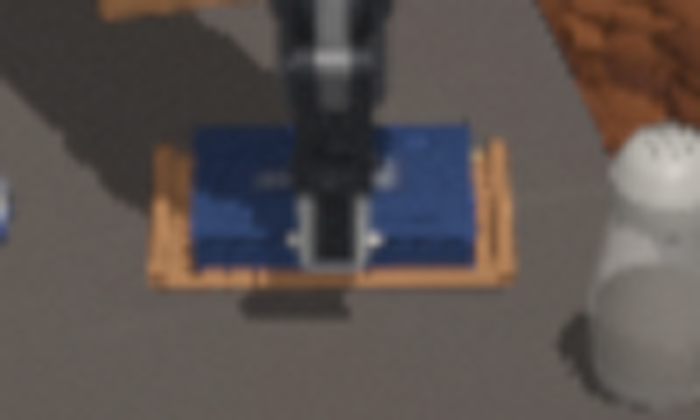

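Request:
{"op": "drive_tool", "data": {
  "moves": [
    [[0.4,-0.001,0,0.0005,0,0,0],[0.4,0,0,0,0,0,0],[0.75,0,0,0,0,0,0],[0.85,0,0,0,0,0,0],[1,0,0,0,0,0,0],[1,0,0,0,0,0,0],[1,0,0,0,0,0,0]]
  ]
}}

```text
clock: 46.6
position: [517.6, 46.8, 4.7]
ee_rot: [0.995, -0.102, 0.001, -0.0]
contact_force: [-1.3, 1.2, -0.2]
gripper_width: 85.3
```

```bash
python3 - <<'E'
from m import *
go(517.3,46.5,4,-11.7)
E
```

```text
t 46.6 pos [517.6  46.8   4.7] yaw -11.67 tilt [0.0017 0.0004] F [-1.3  1.2 -0.2] w 85.3 j [ 0.4   0.49 -0.51  0.   -0.57  0.96]
  need d(mm tool) [-0.2  0.3  0.7] rot [-0.0007 -0.0016  0.0005]
```

Request:
{"op": "drive_tool", "data": {
  "moves": [
    [[1,0,0,-0.01,0,0,0],[1,0,0,-0.02,0,0,0],[1,0,0,-0.03,0,0,0],[1,0,0,-0.04,0,0,0],[1,0,0,-0.04,0,0,0],[1,0,0,-0.04,0,0,0],[1,-0.01,0.02,-0.03,0,0,0],[1,-0.02,0.04,0,0,0,0],[1,-0.015,0.04,0,0,0,0],[1,-0.01,0.04,0,0,0,0],[1,0,0.04,0,0,0,0],[1,0,0.04,0,0,0,0],[1,0,0.04,0,0,0,0],[1,0,0.04,0,0,0,0],[1,0,0.04,0,0,0,0],[1,0,0.04,0,0,0,0],[1,0,0.02,0,0,0,0],[1,0,0,0,0,0,0]]
  ]
}}

```text
clock: 48.4
position: [376.8, -348.0, 238.6]
ee_rot: [0.995, -0.099, 0.011, 0.0]
contact_force: [0.9, -0.2, 0.4]
gripper_width: 85.3
```

```bash
python3 - <<'E'
from m import *
go(517.3,46.5,4,-11.7)
p,d=grab('side','s30'); p2,d2=grab('top','t30')
cv2.imwrite('pics/s30c.png',cv2.resize(p[160:340,260:390,::-1],None,fx=3.3,fy=3.3,interpolation=2))
cv2.imwrite('pics/t30c.png',cv2.resize(p2[185:275,145:425,::-1],None,fx=2.85,fy=2.85,interpolation=2))
E
```

```text
t 48.4 pos [ 376.8 -348.   238.6] yaw -11.36 tilt [ 0.0218 -0.0027] F [ 0.9 -0.2  0.4] w 85.3 j [-0.43  0.18 -0.26 -0.01 -1.11  1.81]
  need d(mm tool) [  54.9 -414.1  236.5] rot [-0.0017 -0.022   0.006 ]
```

View pics/s30c.png

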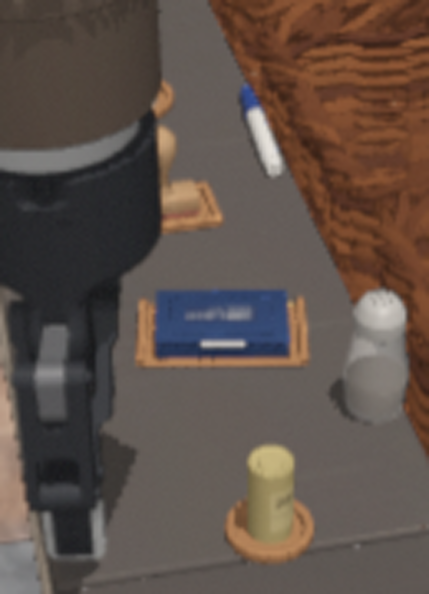

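View pics/t30c.png

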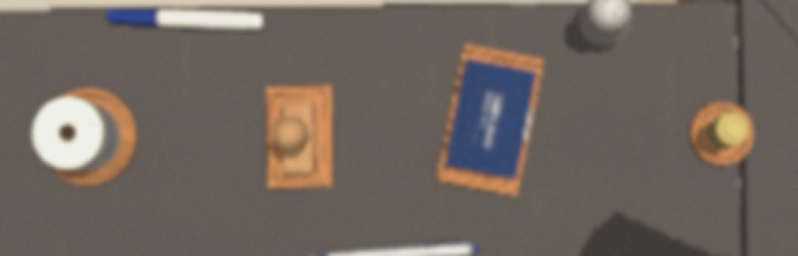

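Measure final poses against the holders from the top view.

```bash
python3 - <<'E'
from m import *
im=cv2.imread('pics/t30.png')
C=cloud('top',np.load('pics/t30.npy'))
m=mask('top','t30',(100,70,20),(125,255,255),(290,190,55,70)); m=cv2.morphologyEx(m,cv2.MORPH_CLOSE,np.ones((7,7)))
print('ink @19',cv2.minAreaRect(onplane('top',big(m),19)[:,:2].astype(np.float32)))
m=mask('top','t30',(0,0,190),(180,60,255),(150,205,40,50)); print('roll @61',cv2.fitEllipse(onplane('top',big(m),61)[:,:2].astype(np.float32)))
m=mask('top','t30',(20,70,140),(32,255,255),(385,215,35,35)); print('coin @59',cv2.fitEllipse(onplane('top',big(m),59)[:,:2].astype(np.float32)))
x=(C[...,0]>455)&(C[...,0]<555)&(C[...,1]>170)&(C[...,1]<250); 
s=C[x&(abs(C[...,2]-21)<4)]; print('foot',len(s),cv2.minAreaRect(s[:,:2].astype(np.float32)))
s=C[x&(C[...,2]>65)]; print('knob',len(s),s.mean(0),s.min(0),s.max(0))
cv2.imwrite('pics/t30e.png',cv2.resize(im[205:260,225:280],None,fx=10,fy=10,interpolation=2))
cv2.imwrite('pics/t30f.png',cv2.resize(im[190:265,285:360],None,fx=8,fy=8,interpolation=2))
S=cloud('side',np.load('pics/s30.npy'))
for z,c in((19,(517,47)),(59,(504,-150))):
  s=S[(abs(S[...,2]-z)<2.5)&(abs(S[...,0]-c[0])<60)&(abs(S[...,1]-c[1])<45)]; print(z,len(s),cv2.minAreaRect(s[:,:2].astype(np.float32)),s[:,2].mean())
E
```

```text
ink @19 ((516.6690063476562, 47.076873779296875), (56.00543212890625, 87.89299011230469), 78.42721557617188)
roll @61 ((504.9521484375, 394.21820068359375), (56.19099426269531, 57.05684280395508), 55.93042755126953)
coin @59 ((503.785888671875, -148.6857147216797), (23.641441345214844, 24.40089988708496), 0.5653790235519409)
foot 166 ((501.7311096191406, 210.05722045898438), (58.07444381713867, 25.2778377532959), 0.1973094642162323)
knob 113 [501.48318581 209.73649034  73.54215308] [488.8587686  196.43538635  65.14479751] [514.44544577 223.70659971  80.69686489]
19 630 ((517.8705444335938, 45.835655212402344), (67.45079040527344, 92.01396942138672), 79.28255462646484) 18.949892917649706
59 100 ((504.2771301269531, -151.6972198486328), (26.105836868286133, 25.09557342529297), 75.58819580078125) 58.23837714881938
```

View pics/t30e.png

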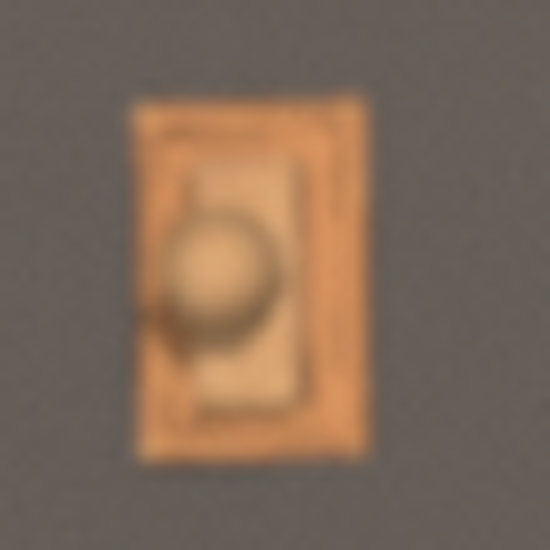

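View pics/t30f.png

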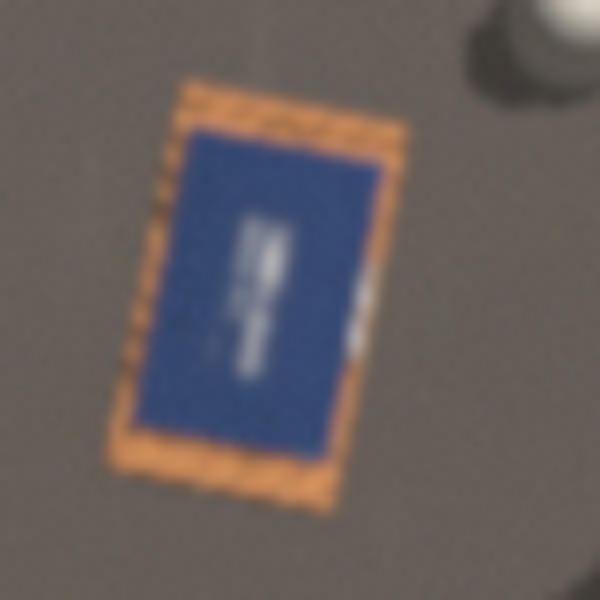

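```bash
python3 - <<'E'
from m import *
f=lambda x,y,z:onplane('top',[((x+.5)/10-.5+225,(y+.5)/10-.5+205)],z)[0].round(1)
print('foot',f(245,157,21),f(245,405,21),'tray',f(250,97,8),f(250,462,8))
S=cloud('side',np.load('pics/s10.npy'));x=(S[...,0]>455)&(S[...,0]<555)&(S[...,1]>170)&(S[...,1]<250)
s=S[x&(abs(S[...,2]-21)<2.5)]; print('side foot',len(s),cv2.minAreaRect(s[:,:2].astype(np.float32)))
s=S[x&(S[...,2]>60)];print('side knob',s.min(0),s.max(0))
E
```

```text
foot [532.4 210.   21. ] [472.7 209.8  21. ] tray [548.4 210.7   8. ] [459.5 210.5   8. ]
side foot 114 ((503.4520568847656, 208.25584411621094), (28.192459106445312, 59.37948989868164), 89.30301666259766)
side knob [489.12607466 192.09134936  60.41137524] [517.21001039 215.40204767  77.76467762]
```

```bash
python3 - <<'E'
from h import *
print(arm.job_done(), arm.read_state()['clock'])
E
```

```text
the job is handed in; nothing more can be done
the job is handed in; nothing more can be done
```

The order pad is clear and all four things stand in their own holders. I moved them in the order asked: rubber stamp, receipt roll, coin roll, ink pad. Nothing fell over, and I handed the job in at about 48 s of robot time, with the arm clear of everything.

| Item | Offset from holder centre | Flat on the floor? |
|---|---|---|
| Rubber stamp | about 1.5 mm off lengthwise, parallel to the tray | yes: foot top read 21 mm high |
| Receipt roll | under 1 mm | yes: top read 60–61 mm with the roll still gripped, not re-read after letting go |
| Coin roll | within about 1.5 mm | yes: top read about 58–59 mm |
| Ink pad | within about 1.5 mm, in line with the tray to about 1° | yes: top read 19 mm |

- **Stamp position disagreed:** one depth-camera reading of the stamp's foot put it 2.7 mm off lengthwise. Edge measurements in both views gave about 1.5 mm. Either way it sits well inside the 7 mm of slack at each end, so I left it.
- **Coin roll across the counter:** the two cameras put it on opposite sides of the dish centre, about 3 mm apart, which is near their calibration limit.
- **Wrist force:** it barely changed when things touched down, so I judged seating by height in the images instead.

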